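# Set the castle nut of the swivel tape rack and load it

## Task

Get the swivelling tape rack ready for the packing shift. First, while it is empty, tighten its castle nut clockwise just to the next slot that lines up with the cross hole in the stud, so that the split pin can go in (never back the nut off or run it past that slot); then stand every small tape roll from the bench on edge in its sloping row of slots, one to a slot, fully down on the bars. Last, swing the loaded rack by its post clockwise right round to its stop, and leave the other things on the bench where they are.

Things in the scene. Friction and masses are not known exactly. Their poses are not given: they have to be found in the camera images.
- castle_nut (a joint): steel castle nut on the rack's upright stud: hexagon 36 mm across flats, six 6 mm slots in the crown, one over each flat (every 1.047 rad). Value: rad turned clockwise from above (tightening); 0 = a slot lies over the cross hole. It starts at -0.80 to -0.30, so 0 is the next slot. Stiff (0.3 N m), stays where left.
- nut_grip (a point): point on the nut's axis at mid height of its hexagon, 77.5 mm above the bench (hexagon from 68 to 87 mm, crown to 95 mm, stud end at 100 mm). Its z axis is up; its x axis goes square out of the middle of one flat, through a slot. Turns with the nut.
- cross_hole (a point): centre of the 5.4 mm cross hole for the split pin, in the 24 mm stud, 91 mm above the bench; its x axis runs along the hole, and a dark line scribed across the stud's end shows the same direction from above. Fixed to the cast foot (150 mm across, a 60 mm boss up to 58 mm around the stud), which stays bolted down.
- tape_rack (a joint): the rack's swing about the stud, rad, growing clockwise seen from above; starts at 0 to 0.25, rigid stop at 1.05. Friction 0.7 N m (3 to 4 N at the post), stays where it is left; may be shifted a little by knocks.
- rack_mid (a point): centre of a roll standing home in the middle slot, 75 mm above the bench, 130 mm from the stud. x axis along the row of slots towards the stud, RISING at 20 degrees (the row slopes down to its free end); y level, across the row; z square to the row (up, leaning 20 degrees to the free end). A seated roll's own axis is along this x.
- post (a point): top centre of the black upright swing post at the rack's free, low end: 18 mm across, 78 mm tall, its top 94 mm above the bench, 232 mm from the stud.
- slot1 (a point): centre of a roll standing home in slot 1, counted from the stud, 94 mm above the bench; axes as rack_mid. A slot is a 25 mm gap between 3 mm plates square to the row, 40 mm wide across it, which reach 4 mm above the roll's centre along z; pitch 28 mm along x. Rolls go in along z and lean on the lower plate.
- slot2 (a point): centre of a roll standing home in slot 2, counted from the stud, 85 mm above the bench; axes as rack_mid. The roll stands on two 12 mm round bars along the row at y = -28 and 28 mm, z = -26 mm from this point. Beyond the plates' 40 mm width nothing is higher than z = -17 mm, so fingers fit at both sides of a roll.
- slot3 (a point): centre of a roll standing home in slot 3, counted from the stud, 75 mm above the bench; axes as rack_mid.
- slot4 (a point): centre of a roll standing home in slot 4, counted from the stud, 65 mm above the bench; axes as rack_mid.
- slot5 (a point): centre of a roll standing home in slot 5, counted from the stud, 56 mm above the bench; axes as rack_mid.
- roll1: small yellow tape roll, a disc 64 mm across and 19 mm thick with a closed white hub, about 60 g; origin at its centre, z along its axis. Starts lying flat on the bench; may be absent (None).
- roll2: small yellow tape roll, a disc 64 mm across and 19 mm thick with a closed white hub, about 60 g; origin at its centre, z along its axis. Starts lying flat on the bench; may be absent (None).
- roll3: small yellow tape roll, a disc 64 mm across and 19 mm thick with a closed white hub, about 60 g; origin at its centre, z along its axis. Starts lying flat on the bench; may be absent (None).
- roll4: small yellow tape roll, a disc 64 mm across and 19 mm thick with a closed white hub, about 60 g; origin at its centre, z along its axis. Starts lying flat on the bench; may be absent (None).
- roll5: small yellow tape roll, a disc 64 mm across and 19 mm thick with a closed white hub, about 60 g; origin at its centre, z along its axis. Starts lying flat on the bench; may be absent (None).
- dispenser: grey cast tape dispenser with a red tape, 2.2 kg, about 90 x 150 x 120 mm, origin under its middle; leave alone
- stamp: red rubber stamp standing upright, 38 mm across, 80 mm tall, origin under its middle; leave alone
- wide_roll: wide yellow parcel-tape roll lying flat, 104 mm across and 48 mm high, origin under its middle; too big for the rack, leave alone
There are look-alikes about, which are no part of the job. Leave any grey look-alike of the roll3 alone. Leave any pink look-alike of the roll5 alone.

How it is judged:
On the way, in this order (a step that is already met when the one before it is completed fails the run):
1. the castle nut is lined up with the cross hole (value of joint castle_nut between -0.08 and 0.08 rad), for 0.2 s.
2. every small roll stands home in a slot of the rack (x of roll1 in the frame of rack_mid between -0.064 and 0.064 m and y of roll1 in the frame of rack_mid between -0.007 and 0.007 m and z of roll1 in the frame of rack_mid between -0.006 and 0.006 m and angle between the z axis of each of roll1, roll2, roll3, roll4, roll5 and the x axis of rack_mid, either way round below 0.25 rad and x of roll2 in the frame of rack_mid between -0.064 and 0.064 m and y of roll2 in the frame of rack_mid between -0.007 and 0.007 m and z of roll2 in the frame of rack_mid between -0.006 and 0.006 m and x of roll3 in the frame of rack_mid between -0.064 and 0.064 m and y of roll3 in the frame of rack_mid between -0.007 and 0.007 m and z of roll3 in the frame of rack_mid between -0.006 and 0.006 m and x of roll4 in the frame of rack_mid between -0.064 and 0.064 m and y of roll4 in the frame of rack_mid between -0.007 and 0.007 m and z of roll4 in the frame of rack_mid between -0.006 and 0.006 m and x of roll5 in the frame of rack_mid between -0.064 and 0.064 m and y of roll5 in the frame of rack_mid between -0.007 and 0.007 m and z of roll5 in the frame of rack_mid between -0.006 and 0.006 m), for 0.3 s.
3. the rack is swung round to its stop (value of joint tape_rack above 0.99 rad), for 0.2 s.
At the end, for the whole second after the job is handed in: The nut's slot is within 0.08 rad of the cross hole; every small roll present stands on edge home on the bars in a slot (centre within 6 mm of the seated height and 7 mm of the row's middle line, axis within 0.25 rad of the row); the rack is within 0.06 rad of its stop; all at rest (all of step 1 and all of step 2 and value of joint tape_rack above 0.99 rad and linear speed of each of roll1, roll2, roll3, roll4, roll5 below 0.03 m/s and velocity of joint tape_rack between -0.05 and 0.05 rad/s); the robot touches nothing.
It fails at once if the nut is backed off, or run past the slot (value of joint castle_nut below -0.97 rad or value of joint castle_nut above 0.3 rad).
It fails at once if the dispenser is shifted (distance of dispenser from where it was at the start of the episode above 0.03 m).
It fails at once if the stamp is shifted (distance of stamp from where it was at the start of the episode above 0.03 m).
It fails at once if the wide roll is shifted (distance of wide_roll from where it was at the start of the episode above 0.03 m).
Of roll1, roll2, roll3, roll4, roll5 only 3 to 5 are there at a start; the rules pass over those that are not, and their reading is None.
At some moment in a run one of roll1, roll2, roll3, roll4, roll5 may be knocked a few centimetres aside while the robot is not near it.
Once in a run the grip may slacken for a moment while it holds something.
It also fails if it takes over 210 s, if anything falls off the work surface, if the arm or the gripper's body presses on something with over 40 N, if the wrist force passes 120 N, or if a joint passes its speed limit or range.

## Robot

A 6-joint arm with a two-finger parallel gripper is mounted at the origin on the work surface. World frame = base frame: x ahead of the robot, y to its left, z up, the work surface at z = 0. Lengths are in m, angles in rad, forces in N, time in s.
With the tool pointing down it reaches from about 0.25 to 0.725 m from the base axis. Payload 4 kg.
Tool frame: the origin (TCP) lies on the centre line of the jaws, within the pads' length; the fingertips stand tip_reach ahead of it and the grasp point (between the pads) lies 5 mm behind it (tip_reach is the distance from the TCP to the fingertips, in m); z points along the fingers, y is the direction in which the jaws open and shut (so a half turn about z gives the same grasp; the last joint's range is limited). The gripper opens to 85 mm and grips with 20 to 120 N. Pads are 22 mm wide; open, the fingers measure 114 mm over their backs; the gripper's body (76 mm by 85 mm) begins 54 mm behind the grasp point. The pads swing forward as they close: fully open they stand 13 mm farther back than shut.
Start: joints at [1.209, 0.241, 0.005, 1.335, 0, 1.571], TCP at [0.177, 0.468, 0.245] pointing down, gripper open.
Joint ranges: [-2.72, 2.72], [-1.05, 1.87], [-1.09, 1.28], [-1.99, 2.15], [-1.42, 1.44], [-3.14, 3.14]. Speed limits (rad/s): [2.79, 2.79, 3.14, 3.14, 3.14, 3.14].

## Interface

Orientations are given as a unit quaternion [x, y, z, w].
In Python, from workcell import * gives the robot as it stands.
- The arm moves only by the tool arm_command, never from a script. Its arguments are lists of equal length, an entry for each row: "translation": the shift along the tool's x, y, z in cm, a list of three; "turn": the turn about the tool's z in rad; "hand": the closure, from 0 (fully open) to 1 (shut). In form: {"translation": [[x, y, z], ...], "turn": [turn, ...], "hand": [hand, ...]}. A call has 1 to 5 rows; each row is the pose to reach, as a shift and turn from the pose commanded when the call began, along the tool's axes at that moment; what a row does not reach only later rows make up. A row lasts 1/12 s, in which the tool goes at most 41.7 mm and 7.16 degrees, less where a joint would pass 70% of its speed; a pose out of reach is approached as far as the arm can. A call with a gripper value outside its range is refused whole. The fingers move at their own pace and stop on an object; the grip force is fixed at half the most. Time passes only in rows, so rows that repeat a pose let the fingers close. It gives the time, the measured TCP pose, the force and the opening at its end, in the units of the state.
- get_obs(): the state, without advancing time (a new reading comes with each control period).
- camera(name): name is "scene" or "side" or "wrist"; returns (picture, depth): 480x640x3 uint8, red, green, blue; 480x640 float32, m along the optical axis (not along the pixel's ray), 0 where there is no reading.
- camera_info(name): a dict with "mtx" (3x3 intrinsics, pixels), "dist_coeffs" ([k1, k2, p1, p2, k3] as OpenCV has them; the pictures are not rectified), "world_to_cam" (4x4, takes a point from world to camera coordinates). Camera axes: x right, y down, z forward; pixel columns grow to the right and rows downward; lengths in m; the calibration is good to about 2 mm. A picture is of the moment at which its call begins: read the wrist's pose just before it. camera_info takes no time and is no camera call; for the wrist camera it gives the pose at the moment of the call.
- job_done(): hands the job in, once; it reports no verdict.
Trained networks look in the newest picture that a camera, given by its name, has taken for a name from the list of things; names that differ only in an ending like _2 or _b are one class to them, and where a whole thing is asked for, a point or a joint stands for the part that bears it (a point fixed in the world has none). Each returns a list of dicts, best first, with "conf" (0 to 1); they miss things now and then, are a little off and sometimes report something else, mostly with a low value. They report only what shows in the picture. A call takes as long as a camera call. They do not tell look-alikes from the thing itself.
- search_frame(camera, name): "location" ([row, column] in pixels, amid what is visible of it).
- spot_point(camera, name): "location" ([row, column] in pixels: a listed point, or the origin of a listed thing).
The state is a dict: "clock": time; "joint_pos": joint angles; "joint_vel": joint speeds; "tau": joint torques, N m; "eef_pos": TCP position; "tool_rot": TCP orientation; "ft_force": force on the tool from outside, world axes, zero at the start; "ft_torque": the same for the moment, N m; "grip_width": finger opening in m.
Only numpy, scipy, OpenCV 4.12 (cv2) and the standard library are available. Lean on these libraries where they do the work, as an engineer would, in place of code of your own. Each camera call takes 0.05 s, during which the arm holds its last target. There are 200 camera calls.

## Working session

There is one attempt and no reset: what is moved stays moved. The work goes in short steps, Python scripts to look and compute and a tool call to move; the robot and the scene stay as the last step left them, time stands still between calls to the robot, and variables do not carry over. Pictures are saved under pics/ and viewed, about 12 in all and at most 16, crops included, and the job is handed in when it is done.

Besides the shell and the picture viewer there is one more tool, called after "Request:" in YAML: its name, and indented under it one key for each argument. arm_command: Moves the arm, as the interface text tells. Its arguments: {"type":"object","properties":{"translation":{"type":"array","items":{"type":"array","items":{"type":"number"}}},"turn":{"type":"array","items":{"type":"number"}},"hand":{"type":"array","items":{"type":"number"}}},"required":["translation","turn","hand"]}

```bash
ls; mkdir -p pics; cat > h.py <<'E'
from workcell import *
import numpy as np, cv2
from scipy.spatial.transform import Rotation as R
def shot(n,f=None):
    info=camera_info(n); im,d=camera(n)
    if f: cv2.imwrite('pics/'+f,cv2.cvtColor(im,cv2.COLOR_RGB2BGR))
    return im,d,info
def ray(info,px):  # px list of [row,col]
    p=np.array(px,float)[:,::-1].reshape(-1,1,2)
    u=cv2.undistortPoints(p,np.array(info['mtx']),np.array(info['dist_coeffs'])).reshape(-1,2)
    return np.c_[u,np.ones(len(u))]
def at_z(info,px,z):
    T=np.linalg.inv(np.array(info['world_to_cam'])); r=ray(info,px)@T[:3,:3].T; o=T[:3,3]
    return o+r*((z-o[2])/r[:,2])[:,None]
def at_d(info,px,d):
    T=np.linalg.inv(np.array(info['world_to_cam'])); r=ray(info,px)
    z=np.array([np.median([v for v in d[int(a)-2:int(a)+3,int(b)-2:int(b)+3].ravel() if v>0] or [0]) for a,b in px])
    return (r*z[:,None])@T[:3,:3].T+T[:3,3]
def proj(info,P):
    T=np.array(info['world_to_cam']);
    q,_=cv2.projectPoints(np.array(P,float).reshape(-1,3),cv2.Rodrigues(T[:3,:3])[0],T[:3,3],np.array(info['mtx']),np.array(info['dist_coeffs']))
    return q.reshape(-1,2)[:,::-1]
E
python3 - <<'E'
from h import *
np.set_printoptions(precision=4,suppress=True)
o=get_obs(); print(o); 
try: print(tip_reach)
except Exception as e: print(e)
for c in('scene','side','wrist'):
    im,d,i=shot(c,c+'0.png'); T=np.linalg.inv(np.array(i['world_to_cam'])); print(c,T[:3,3],T[:3,2],np.array(i['mtx'])[0,0])
    for n in ['roll1','post','nut_grip','cross_hole','rack_mid','slot1','slot5','dispenser','stamp','wide_roll']:
        try:
            r=spot_point(c,n)
            print(n,[(np.round(x['location']).tolist(),round(x['conf'],2)) for x in r])
        except Exception as e: print(n,e)
E
```

```text
pics
{'clock': 0.0, 'joint_pos': array([ 1.209 ,  0.2414,  0.0037,  1.3352, -0.    ,  1.5708]), 'joint_vel': array([-0.0007, -0.0003, -0.001 , -0.0005, -0.0005,  0.0025]), 'tau': array([  0.0007, -37.2316,  25.2408,   0.017 ,   0.0002,   0.    ]), 'eef_pos': array([0.1768, 0.4671, 0.2444]), 'tool_rot': array([ 0.1799,  0.9837, -0.001 , -0.0002]), 'ft_force': array([-0.8084,  0.151 , -0.3241]), 'ft_torque': array([-0.0177,  0.014 ,  0.0267]), 'grip_width': 0.08528243460733981}
0.014
scene [1.5304 0.6206 0.9307] [-0.6725 -0.4288 -0.6032] 481.74891878063215
roll1 [([200.0, 229.0], 0.74), ([192.0, 283.0], 0.74), ([189.0, 258.0], 0.71), ([241.0, 264.0], 0.55), ([210.0, 264.0], 0.46)]
post [([222.0, 379.0], 0.9), ([263.0, 315.0], 0.42)]
nut_grip [([263.0, 316.0], 0.47)]
cross_hole [([257.0, 315.0], 0.59)]
rack_mid [([244.0, 354.0], 0.6)]
slot1 [([243.0, 367.0], 0.77), ([244.0, 340.0], 0.75), ([244.0, 349.0], 0.68), ([244.0, 352.0], 0.61), ([242.0, 358.0], 0.59)]
slot5 [([243.0, 367.0], 0.77), ([244.0, 340.0], 0.75), ([244.0, 349.0], 0.68), ([244.0, 352.0], 0.61), ([242.0, 358.0], 0.59)]
di
[... 338 characters left out ...]
p [([230.0, 308.0], 0.64), ([233.0, 355.0], 0.57)]
cross_hole [([226.0, 354.0], 0.58), ([218.0, 272.0], 0.2)]
rack_mid [([230.0, 307.0], 0.71)]
slot1 [([223.0, 317.0], 0.94), ([229.0, 310.0], 0.94), ([232.0, 301.0], 0.92), ([228.0, 324.0], 0.9), ([231.0, 289.0], 0.57)]
slot5 [([223.0, 317.0], 0.94), ([229.0, 310.0], 0.94), ([232.0, 301.0], 0.92), ([228.0, 324.0], 0.9), ([231.0, 289.0], 0.57)]
dispenser [([193.0, 272.0], 0.71)]
stamp [([400.0, 368.0], 0.88)]
wide_roll [([298.0, 407.0], 0.86)]
wrist [0.106  0.4938 0.374 ] [ 0.2779 -0.106  -0.9547] 334.11119744743786
roll1 []
post []
nut_grip []
cross_hole []
rack_mid []
slot1 []
slot5 []
dispenser [([392.0, 407.0], 0.66)]
stamp []
wide_roll []
```

View pics/scene0.png

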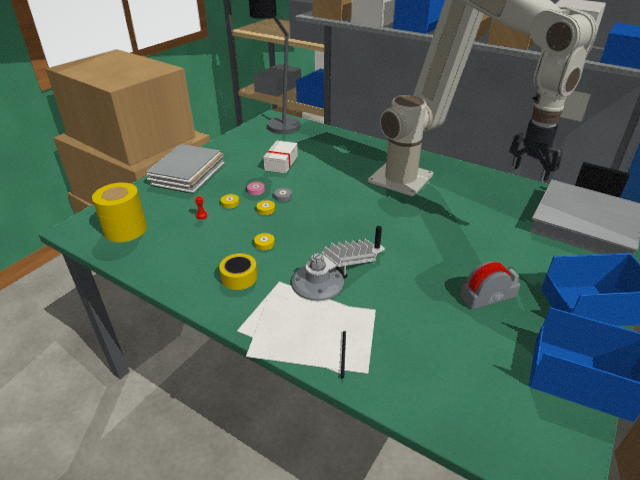

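View pics/side0.png

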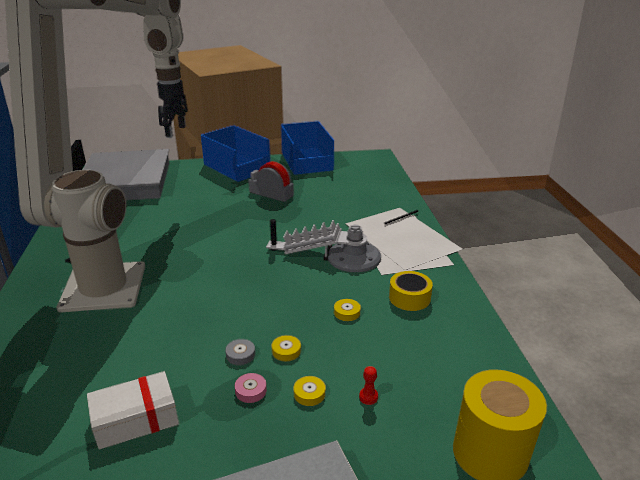

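```bash
python3 - <<'E'
from h import *
np.set_printoptions(precision=3,suppress=True)
a=camera_info('scene');b=camera_info('side')
for n,p,q,z in [('A',[201,230],[390,309],.019),('B',[208,265],[347,286],.019),('C',[241,264],[309,347],.019),('pink',[188,256],[387,250],.019),('grey',[194,283],[350,240],.019),('nut',[257,315],[226,354],.1),('post',[228,379],[221,272],.094),('slot',[244,354],[230,307],.075),('stamp',[198,199],[370,370],.08),('wide',[265,238],[281,410],.048),('disp',[296,488],[193,272],0)]:
    print(n,at_z(a,[p],z)[0],at_z(b,[q],z)[0])
print(R.from_quat(get_obs()['tool_rot']).as_matrix())
E
```

```text
A [ 0.503 -0.42   0.019] [ 0.491 -0.444  0.019]
B [ 0.471 -0.289  0.019] [ 0.456 -0.312  0.019]
C [ 0.621 -0.176  0.019] [ 0.611 -0.198  0.019]
pink [ 0.385 -0.399  0.019] [ 0.375 -0.421  0.019]
grey [ 0.365 -0.291  0.019] [ 0.357 -0.309  0.019]
nut [0.683 0.056 0.1  ] [0.673 0.054 0.1  ]
post [0.46  0.137 0.094] [0.455 0.122 0.094]
slot [0.546 0.102 0.075] [0.549 0.093 0.075]
stamp [ 0.613 -0.449  0.08 ] [ 0.607 -0.466  0.08 ]
wide [ 0.779 -0.143  0.048] [ 0.778 -0.145  0.048]
disp [0.464 0.488 0.   ] [0.473 0.491 0.   ]
[[-0.935  0.354 -0.   ]
 [ 0.354  0.935 -0.   ]
 [-0.    -0.    -1.   ]]
```

Request:
arm_command:
  translation:
    - [-59.9,-21.9,0]
    - [-59.9,-21.9,0]
    - [-59.9,-21.9,0]
    - [-59.9,-21.9,0]
    - [-59.9,-21.9,0]
  turn: [0,0,0,0,0]
  hand: [0,0,0,0,0]

```text
clock: 2.07
eef_pos: [0.3357, 0.3302, 0.2455]
tool_rot: [0.179, 0.984, 0.0, 0.0]
ft_force: [0.9, 0.8, -0.1]
grip_width: 0.0854
```

Request:
arm_command:
  translation:
    - [-40.2,-14.7,0]
    - [-40.2,-14.7,0]
    - [-40.2,-14.7,0]
    - [-40.2,-14.7,0]
    - [-40.2,-14.7,0]
  turn: [0,0,0,0,0]
  hand: [0,0,0,0,0]

```text
clock: 2.48
eef_pos: [0.4937, 0.1936, 0.2455]
tool_rot: [0.18, 0.984, 0.0, 0.0]
ft_force: [0.3, 0.0, 0.1]
grip_width: 0.0858
```

Request:
arm_command:
  translation:
    - [-20,-7.3,0]
    - [-20,-7.3,0]
    - [-20,-7.3,0]
    - [-20,-7.3,0]
    - [-20,-7.3,0]
  turn: [0,0,0,0,0]
  hand: [0,0,0,0,0]

```text
clock: 2.9
eef_pos: [0.6513, 0.0575, 0.2452]
tool_rot: [0.18, 0.984, 0.0, 0.0]
ft_force: [0.4, 1.7, -0.2]
grip_width: 0.0851
```

```bash
python3 - <<'E'
from h import *
np.set_printoptions(precision=4,suppress=True)
o=get_obs(); print(o['clock'],o['eef_pos'],o['joint_pos'])
im,d,i=shot('wrist','w1.png')
for n in ['nut_grip','cross_hole','post','slot1']:
    r=spot_point('wrist',n); print(n,[(np.round(x['location']).tolist(),round(x['conf'],2)) for x in r])
p=proj(i,[0.678,0.055,0.098])[0]; print(p)
r,c=p.astype(int); cr=im[max(0,r-75):r+75,max(0,c-90):c+90]; print(max(0,r-75),max(0,c-90))
cr=cv2.resize(cr,None,fx=3,fy=3,interpolation=cv2.INTER_CUBIC)[:,:,::-1]
full=cv2.resize(im,(320,240))[:,:,::-1]
out=np.zeros((450,800,3),np.uint8)
cr=cr[:450,:480]; out[:cr.shape[0],:cr.shape[1]]=cr; out[:240,480:]=full; cv2.imwrite('pics/n1.png',out)
E
```

```text
2.9 [0.6513 0.0575 0.2452] [0.088  0.5622 0.4857 1.4941 0.0001 0.4501]
nut_grip []
cross_hole [([244.0, 329.0], 0.89)]
post [([343.0, 205.0], 0.46)]
slot1 [([89.0, 325.0], 0.96), ([60.0, 322.0], 0.91), ([160.0, 324.0], 0.83), ([122.0, 319.0], 0.69), ([25.0, 321.0], 0.65)]
[251.322  327.0667]
176 237
```

View pics/n1.png

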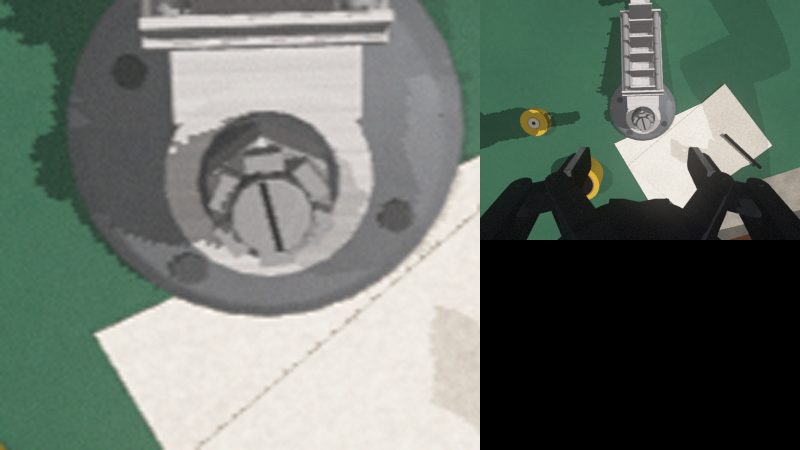

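Request:
arm_command:
  translation:
    - [-2.3,0,8]
    - [-2.3,0,8]
    - [-2.3,0,8]
    - [-2.3,0,8]
  turn: [0,0,0,0]
  hand: [0,0,0,0]

```text
clock: 3.48
eef_pos: [0.6687, 0.0523, 0.1629]
tool_rot: [0.179, 0.984, -0.001, -0.003]
ft_force: [0.5, 0.5, 1.2]
grip_width: 0.0851
```

```bash
python3 - <<'E'
from h import *
np.set_printoptions(precision=4,suppress=True)
o=get_obs(); print(o['clock'],o['eef_pos'],o['tool_rot'])
im,d,i=shot('wrist','w2.png')
r=spot_point('wrist','cross_hole'); print([(np.round(x['location']).tolist(),round(x['conf'],2)) for x in r])
p=np.array(r[0]['location']); r0,c0=(p-[50,66]).astype(int); print(r0,c0)
# rectified top view at z=0.087..0.095, 0.1mm/px? : warp plane z=0.095, +-30mm, up = tool x
c=at_z(i,[p],0.1)[0]; print(c)
def top(z,w=30,s=0.1,n=400):
    g=np.linspace(-w,w,n)/1000; X=c[0]+g; 
    P=np.array([[c[0]+u,c[1]-v,z] for v in g for u in g]); q=proj(i,P).astype(np.float32).reshape(n,n,2)
    return cv2.remap(im,q[...,1],q[...,0],cv2.INTER_CUBIC)[:,:,::-1]
cv2.imwrite('pics/n2.png',np.hstack([top(.1),top(.095)]))
E
```

```text
3.4833 [0.6687 0.0523 0.1629] [ 0.1791  0.9838 -0.0008 -0.0035]
[([258.0, 328.0], 0.7)]
208 261
[0.6694 0.0574 0.1   ]
```

View pics/n2.png

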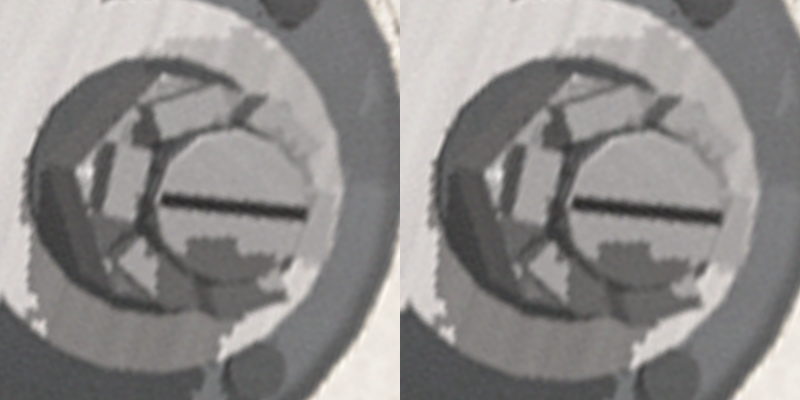

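```bash
python3 - <<'E'
from h import *
np.set_printoptions(precision=1,suppress=True,linewidth=150)
im,d,i=shot('wrist')
T=np.linalg.inv(np.array(i['world_to_cam']))
rr,cc=np.mgrid[130:420:2,180:480:2]; px=np.c_[rr.ravel(),cc.ravel()]
P=(ray(i,px)*d[px[:,0],px[:,1]][:,None])@T[:3,:3].T+T[:3,3]
top=(P[:,2]>.097)&(P[:,2]<.104)&(np.hypot(P[:,0]-.675,P[:,1]-.0565)<.016); print('stud',P[top].mean(0)*1000,top.sum())
v=P[:,:2]-[.6747,.0565]; r=np.hypot(*v.T)*1000; a=np.degrees(np.arctan2(v[:,1],v[:,0]))
for lo in range(12,60,4):
    print(lo,[ (round(np.median(P[m,2])*1000,0) if (m:=(r>lo)&(r<lo+4)&(abs((a-an+180)%360-180)<12)).sum()>3 else None) for an in (74,110,160,200,254,300,0)])
E
```

```text
stud [673.5  57.  100. ] 255
12 [np.float64(91.0), np.float64(229.0), np.float64(233.0), np.float64(230.0), np.float64(92.0), np.float64(95.0), np.float64(95.0)]
16 [np.float64(91.0), np.float64(232.0), np.float64(88.0), np.float64(230.0), None, np.float64(95.0), np.float64(94.0)]
20 [np.float64(68.0), np.float64(162.0), np.float64(69.0), np.float64(68.0), np.float64(67.0), None, None]
24 [np.float64(64.0), np.float64(237.0), np.float64(64.0), np.float64(64.0), np.float64(64.0), np.float64(65.0), None]
28 [np.float64(65.0), np.float64(234.0), np.float64(65.0), np.float64(64.0), np.float64(65.0), np.float64(64.0), np.float64(65.0)]
32 [np.float64(64.0), np.float64(233.0), np.float64(64.0), np.float64(64.0), np.float64(64.0), np.float64(64.0), np.float64(64.0)]
36 [np.float64(190.0), np.float64(229.0), np.float64(64.0), np.float64(65.0), np.float64(25.0), None, None]
40 [np.float64(189.0), np.float64(63.0), np.float64(65.0), np.float64(64.0), np.float64(24.0), None, None]
44 [np.float64(188.0), np.float64(23.0), np.float64(68.0), np.float64(64.0), np.float64(23.0), None, None]
48 [np.float64(184.0), np.float64(22.0), np.float64(74.0), np.float64(64.0), np.float64(186.0), np.float64(22.0), None]
52 [np.float64(21.0), np.float64(21.0), np.float64(84.0), np.float64(67.0), np.float64(21.0), np.float64(22.0), np.float64(21.0)]
56 [np.float64(20.0), np.float64(20.0), np.float64(85.0), np.float64(70.0), np.float64(20.0), np.float64(20.0), np.float64(20.0)]
```

Request:
arm_command:
  translation:
    - [-0.3,0.6,0]
    - [-0.3,0.6,2]
    - [-0.3,0.6,5]
    - [-0.3,0.6,7.8]
    - [-0.3,0.6,7.8]
  turn: [-0.09,-0.09,-0.09,-0.09,-0.09]
  hand: [0,0,0,0,0]

```text
clock: 4.05
eef_pos: [0.6737, 0.056, 0.0843]
tool_rot: [0.135, 0.991, -0.001, -0.003]
ft_force: [-1.5, 0.2, -1.9]
grip_width: 0.0853
```

Request:
arm_command:
  translation:
    - [0,0,0]
    - [0,0,0]
    - [0,0,0]
    - [0,0,0]
    - [0,0,0]
  turn: [0,0,0,0,0]
  hand: [0.4,0.5,0.6,1,1]

```text
clock: 4.47
eef_pos: [0.6783, 0.0562, 0.0908]
tool_rot: [0.135, 0.991, 0.001, 0.003]
ft_force: [-1.0, 0.3, 5.9]
grip_width: 0.0346
```

Request:
arm_command:
  translation:
    - [0,0,0]
    - [0,0,0]
    - [0,0,0]
    - [0,0,0]
    - [0,0,0]
  turn: [0,0,0,0,0]
  hand: [1,1,1,1,1]

```text
clock: 4.88
eef_pos: [0.6783, 0.0562, 0.0908]
tool_rot: [0.135, 0.991, 0.001, 0.003]
ft_force: [-1.2, 0.9, 6.9]
grip_width: 0.034
```

```bash
cat > st.py <<'E'
from h import *
np.set_printoptions(precision=4,suppress=True)
o=get_obs(); m=R.from_quat(o['tool_rot']).as_matrix()
print(o['clock'],o['eef_pos'],'x ang',np.degrees(np.arctan2(m[1,0],m[0,0])),'y ang',np.degrees(np.arctan2(m[1,1],m[0,1])),'j',o['joint_pos'],'F',o['ft_force'],'M',o['ft_torque'],'w',o['grip_width'])
E
python3 st.py
```

```text
4.8833 [0.6783 0.0562 0.0908] x ang 164.46850728851194 y ang 74.46929130406838 j [0.0823 0.6873 0.3004 1.1783 0.0008 0.3534] F [-1.1577  0.8544  6.8515] M [0.2504 0.1813 0.2319] w 0.034000601003385034
```

Request:
arm_command:
  translation:
    - [0,0,0]
    - [0,0,0]
    - [0,0,0]
    - [0,0,0]
    - [0,0,0]
  turn: [0.08,0.16,0.24,0.32,0.35]
  hand: [1,1,1,1,1]

```text
clock: 5.3
eef_pos: [0.6778, 0.055, 0.0908]
tool_rot: [0.307, 0.952, 0.0, 0.002]
ft_force: [-1.8, -2.2, 6.7]
grip_width: 0.0338
```

Request:
arm_command:
  translation:
    - [0,0,0]
    - [0,0,0]
    - [0,0,0]
  turn: [0,0,0]
  hand: [1,1,1]

```text
clock: 5.55
eef_pos: [0.6778, 0.0549, 0.0908]
tool_rot: [0.306, 0.952, 0.0, 0.002]
ft_force: [-3.0, -1.7, 7.4]
grip_width: 0.034
```

```bash
python3 st.py
```

```text
5.55 [0.6778 0.0549 0.0908] x ang 144.3361272533883 y ang 54.33656570477645 j [ 0.0813  0.6871  0.2999  1.1793 -0.0011  0.7038] F [-2.953  -1.7056  7.4236] M [-0.3866  0.4332  0.0132] w 0.03401932915519603
```

Open and rise, then look from the earlier height.

Request:
arm_command:
  translation:
    - [0,0,0]
    - [0,0,0]
    - [0,0,0]
    - [0,0,0]
    - [0,0,0]
  turn: [0,0,0,0,0]
  hand: [0.3,0,0,0,0]

```text
clock: 5.97
eef_pos: [0.6765, 0.0558, 0.0872]
tool_rot: [0.306, 0.952, -0.0, -0.0]
ft_force: [0.4, 1.0, -0.4]
grip_width: 0.0854
```

Request:
arm_command:
  translation:
    - [0,0,-4]
    - [0,0,-8]
    - [0.5,0,-9]
    - [0.5,0,-9]
    - [0.5,0,-9]
  turn: [0,0,0,0,0]
  hand: [0,0,0,0,0]

```text
clock: 6.38
eef_pos: [0.673, 0.0588, 0.1784]
tool_rot: [0.306, 0.952, 0.0, 0.001]
ft_force: [-0.4, 0.2, -1.1]
grip_width: 0.0854
```

```bash
python3 - <<'E'
from h import *
np.set_printoptions(precision=4,suppress=True)
o=get_obs(); print(o['clock'],o['eef_pos'],o['tool_rot'],o['ft_force'])
im,d,i=shot('wrist','w3.png')
c=[.674,.0567]
def top(z,w=25,n=400):
    g=np.linspace(-w,w,n)/1000
    P=np.array([[c[0]+u,c[1]-v,z] for v in g for u in g]); q=proj(i,P).astype(np.float32).reshape(n,n,2)
    return cv2.remap(im,q[...,1],q[...,0],cv2.INTER_CUBIC)[:,:,::-1]
t=top(.1).copy(); u=top(.095).copy()
for k in range(6):
    a=np.radians(-6.1+60*k); cv2.line(u,(int(200+95*np.cos(a)),int(200-95*np.sin(a))),(int(200+160*np.cos(a)),int(200-160*np.sin(a))),(0,0,255),1)
cv2.imwrite('pics/n3.png',np.hstack([t,u]))
E
```

```text
6.3833 [0.673  0.0588 0.1784] [0.3057 0.9521 0.0005 0.0011] [-0.3681  0.1969 -1.0544]
```

View pics/n3.png

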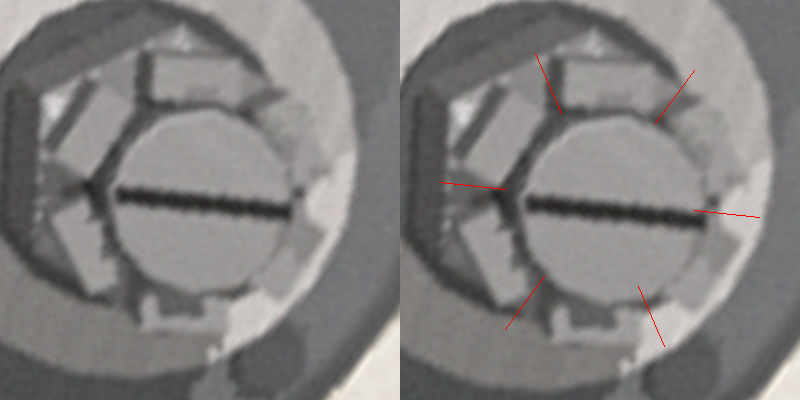

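Request:
arm_command:
  translation:
    - [-9.7,-23.3,-4]
    - [-9.7,-23.3,-4]
    - [-9.7,-23.3,-4]
    - [-9.7,-23.3,-4]
    - [-9.7,-23.3,-4]
  turn: [0,0,0,0,0]
  hand: [0,0,0,0,0]

```text
clock: 6.85
eef_pos: [0.6244, -0.1433, 0.2075]
tool_rot: [0.306, 0.952, -0.0, -0.002]
ft_force: [0.8, -0.4, -0.4]
grip_width: 0.0852
```

Request:
arm_command:
  translation:
    - [-1.4,-3.4,0]
    - [-1.4,-3.4,0]
    - [-1.4,-3.4,0]
    - [-1.4,-3.4,0]
  turn: [0,0,0,0]
  hand: [0,0,0,0]

```text
clock: 7.18
eef_pos: [0.6168, -0.1777, 0.2079]
tool_rot: [0.306, 0.952, 0.0, -0.002]
ft_force: [-0.4, 0.5, -0.2]
grip_width: 0.0854
```

```bash
cat > rolls.py <<'E'
from h import *
np.set_printoptions(precision=4,suppress=True)
def find(z=.019,f=None):
    o=get_obs(); im,d,i=shot('wrist',f); m=R.from_quat(o['tool_rot']).as_matrix()
    hsv=cv2.cvtColor(im,cv2.COLOR_RGB2HSV); k=cv2.inRange(hsv,(20,120,90),(35,255,255))
    k=cv2.morphologyEx(k,cv2.MORPH_CLOSE,np.ones((25,25)))
    n,l,s,c=cv2.connectedComponentsWithStats(k)
    print(o['clock'],o['eef_pos'],'xang',round(np.degrees(np.arctan2(m[1,0],m[0,0])),2))
    for j in range(1,n):
        if s[j,4]<600: continue
        # outline on the mid plane: enclosing circle of the rectified blob
        cn=cv2.findContours((l==j).astype(np.uint8),cv2.RETR_EXTERNAL,cv2.CHAIN_APPROX_NONE)[0][0].reshape(-1,2)[:,::-1]
        P=at_z(i,cn,.0095)[:,:2]; (x,y),r=cv2.minEnclosingCircle((P*1000).astype(np.float32)); p=np.array([x,y])/1000
        v=np.r_[p,.0]-o['eef_pos']; t=m.T@v
        print('px',c[j][::-1].round(),'at',p,'r',round(r,1),'tool dx,dy cm',(t[:2]*100).round(2))
    return im
E
python3 -c "
from rolls import *
find(f='c1.png')
r=spot_point('wrist','roll1');print([(np.round(x['location']).tolist(),round(x['conf'],2)) for x in r])"
```

```text
7.1833 [ 0.6168 -0.1777  0.2079] xang 144.33
px [150. 115.] at [ 0.4549 -0.3033] r 37.2 tool dx,dy cm [  5.75 -19.64]
px [210. 310.] at [ 0.6124 -0.1859] r 33.9 tool dx,dy cm [-0.2  -0.91]
px [254.  54.] at [ 0.4911 -0.4357] r 40.4 tool dx,dy cm [ -4.92 -28.28]
px [304. 424.] at [ 0.7921 -0.1489] r 70.7 tool dx,dy cm [-12.64  12.57]
px [468. 130.] at [ 0.7541 -0.5995] r 52.3 tool dx,dy cm [-35.83 -26.25]
[([149.0, 116.0], 0.95), ([211.0, 312.0], 0.78), ([255.0, 57.0], 0.69), ([62.0, 38.0], 0.6)]
```

View pics/c1.png

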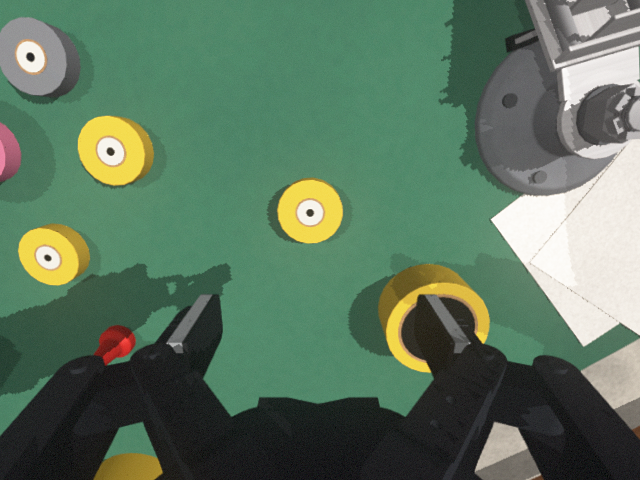

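Request:
arm_command:
  translation:
    - [-0.2,-0.9,4]
    - [-0.2,-0.9,8]
    - [-0.2,-0.9,12]
    - [-0.2,-0.9,16]
    - [-0.2,-0.9,18.6]
  turn: [0,0,0,0,0]
  hand: [0,0,0,0,0]

```text
clock: 7.7
eef_pos: [0.6118, -0.1834, 0.0192]
tool_rot: [0.305, 0.952, -0.0, -0.003]
ft_force: [-0.2, -0.1, -1.7]
grip_width: 0.085
```

Request:
arm_command:
  translation:
    - [0,0,0]
    - [0,0,0]
    - [0,0,0]
    - [0,0,0]
    - [0,0,0]
  turn: [0,0,0,0,0]
  hand: [0,0.2,1,1,1]

```text
clock: 8.12
eef_pos: [0.6186, -0.1912, 0.0339]
tool_rot: [0.307, 0.952, -0.004, 0.007]
ft_force: [-18.1, -18.1, 50.3]
grip_width: 0.0399
```

```bash
python3 st.py
```

```text
8.1167 [ 0.6186 -0.1912  0.0339] x ang 144.2918325052768 y ang 54.288878978499675 j [-0.296   0.6708  0.107   0.9924 -0.0083  0.3272] F [-18.099  -18.1406  50.3079] M [-2.8264  3.2156 -0.0031] w 0.03985272784788
```

```bash
python3 - <<'E'
from h import *
im,d,i=shot('side'); im2,_,i2=shot('wrist')
p=proj(i,[.615,-.19,.03])[0].astype(int)
a=cv2.resize(im[p[0]-50:p[0]+50,p[1]-66:p[1]+67],(400,300),interpolation=cv2.INTER_CUBIC)
cv2.imwrite('pics/g1.png',np.hstack([a,cv2.resize(im2,(400,300))])[:,:,::-1])
E
```

```text
(no output)
```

View pics/g1.png

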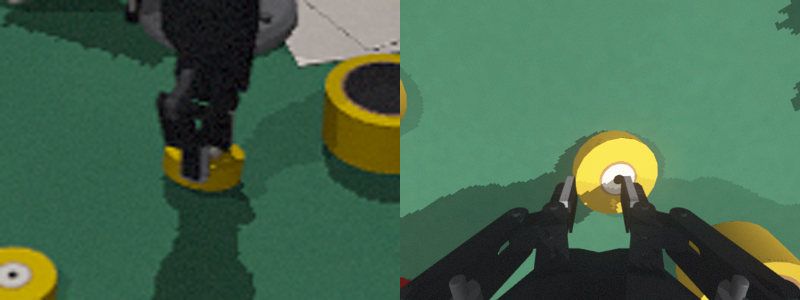

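Request:
arm_command:
  translation:
    - [0,0,-3]
    - [0,0,-6]
    - [0,0,-10]
    - [0,0,-14]
    - [0,0,-14]
  turn: [0,0,0,0,0]
  hand: [0.7,0,0,0,0]

```text
clock: 8.63
eef_pos: [0.6203, -0.1879, 0.1783]
tool_rot: [0.306, 0.952, 0.0, 0.012]
ft_force: [1.1, -0.5, 2.4]
grip_width: 0.0728
```

```bash
python3 -c "
from rolls import *
im=find(f='c2.png')
o=get_obs();m=R.from_quat(o['tool_rot']).as_matrix()
i=camera_info('wrist')
for x in spot_point('wrist','roll1')[:3]:
    P=at_z(i,[x['location']],.0095)[0]; print(x['location'],P,(m.T@(P-o['eef_pos'])*100).round(2))"
```

```text
8.6333 [ 0.6203 -0.1879  0.1783] xang 144.38
px [175. 143.] at [ 0.5025 -0.2933] r 36.8 tool dx,dy cm [  3.84 -15.56]
px [201. 329.] at [ 0.6186 -0.1735] r 33.8 tool dx,dy cm [1.38 0.94]
px [252.  33.] at [ 0.4926 -0.4405] r 45.3 tool dx,dy cm [ -3.93 -28.1 ]
px [297. 447.] at [ 0.7934 -0.1419] r 73.0 tool dx,dy cm [-10.99  13.69]
px [472. 135.] at [ 0.7637 -0.5762] r 37.4 tool dx,dy cm [-33.86 -23.36]
[251.5, 29.0] [ 0.4874 -0.4326  0.0095] [ -3.27 -27.69  16.38]
[175.2, 146.7] [ 0.5027 -0.2884  0.0095] [  3.88 -15.08  16.33]
[31.5, 7.2] [ 0.3542 -0.2994  0.0095] [ 15.32 -24.62  16.07]
```

Request:
arm_command:
  translation:
    - [1.4,0.9,0]
    - [1.4,0.9,4]
    - [1.4,0.9,4]
    - [1.4,0.9,4]
    - [1.4,0.9,4]
  turn: [0,0,0,0,0]
  hand: [0,0,0,0,0]

```text
clock: 9.15
eef_pos: [0.608, -0.1708, 0.1244]
tool_rot: [0.306, 0.952, -0.0, -0.0]
ft_force: [0.6, -0.6, 0.3]
grip_width: 0.0854
```

```bash
cat >> rolls.py <<'E'
def hub():
    "roll hub nearest the tool, white disc at z=.019 -> tool dx,dy (cm)"
    o=get_obs(); im,d,i=shot('wrist'); m=R.from_quat(o['tool_rot']).as_matrix()
    e=o['eef_pos']; g=np.linspace(-.05,.05,201); n=201
    P=np.array([[e[0]+u,e[1]-v,.019] for v in g for u in g]); q=proj(i,P).astype(np.float32).reshape(n,n,2)
    t=cv2.remap(im,q[...,1],q[...,0],cv2.INTER_LINEAR); h=cv2.cvtColor(t,cv2.COLOR_RGB2HSV)
    y=cv2.inRange(h,(20,120,90),(35,255,255)); y=cv2.morphologyEx(y,cv2.MORPH_CLOSE,np.ones((45,45)))
    w=cv2.inRange(h,(0,0,120),(180,70,255))&y
    w=cv2.morphologyEx(w,cv2.MORPH_OPEN,np.ones((5,5)))
    nn,l,s,c=cv2.connectedComponentsWithStats(w); j=1+np.argmax(s[1:,4]); px=c[j]
    p=np.array([e[0]+(-.05+px[0]*.0005),e[1]-(-.05+px[1]*.0005),.019])
    cv2.imwrite('pics/hub.png',t[:,:,::-1])
    print(o['clock'],e,'hub',p,'area mm2',s[j,4]/4,'tool cm',(m.T@(p-e)*100).round(2),'w',o['grip_width'])
E
python3 -c "
from rolls import *
find(); hub()"
```

```text
9.15 [ 0.608  -0.1708  0.1244] xang 144.37
px [215. 108.] at [ 0.5029 -0.2936] r 38.2 tool dx,dy cm [  1.38 -16.1 ]
px [245. 324.] at [ 0.6186 -0.174 ] r 34.8 tool dx,dy cm [-1.05  0.36]
px [301.  12.] at [ 0.5005 -0.4243] r 34.8 tool dx,dy cm [ -6.04 -26.86]
px [337. 492.] at [ 0.7728 -0.1031] r 42.7 tool dx,dy cm [-9.46 15.1 ]
px [371. 410.] at [ 0.7594 -0.1809] r 47.3 tool dx,dy cm [-12.91   8.  ]
9.2 [ 0.6087 -0.1711  0.1253] hub [ 0.6178 -0.1731  0.019 ] area mm2 475.75 tool cm [-0.83  0.36 10.63] w 0.08518464366631498
```

Request:
arm_command:
  translation:
    - [-0.9,0.35,0]
    - [-0.9,0.35,4]
    - [-0.9,0.35,8]
    - [-0.9,0.35,11.4]
    - [-0.9,0.35,11.4]
  turn: [0,0,0,0,0]
  hand: [0,0,0,0,0]

```text
clock: 9.67
eef_pos: [0.6124, -0.172, 0.0033]
tool_rot: [0.306, 0.952, -0.0, -0.006]
ft_force: [-0.6, 1.1, -2.0]
grip_width: 0.0854
```

Request:
arm_command:
  translation:
    - [0,0,0]
    - [0,0,0]
    - [0,0,0]
    - [0,0,0]
  turn: [0,0,0,0]
  hand: [0,0.25,0.3,0.3]

```text
clock: 10.0
eef_pos: [0.6204, -0.174, 0.0144]
tool_rot: [0.306, 0.952, 0.0, 0.004]
ft_force: [0.6, -0.6, 1.8]
grip_width: 0.0616
```

```bash
python3 st.py
```

```text
10.0 [ 0.6204 -0.174   0.0144] x ang 144.36862542911393 y ang 54.369724268217304 j [-0.2735  0.6913  0.088   0.9598  0.      0.3484] F [ 0.589  -0.569   1.8051] M [-0.0752 -0.1737  0.055 ] w 0.06159681748520706
```

Request:
arm_command:
  translation:
    - [0,0,-4]
    - [0,0,-8]
    - [0,0,-12]
    - [0,0,-16]
    - [3,3,-18]
  turn: [0,0,0,0,0]
  hand: [0.4,0.4,0.4,0.4,0.4]

```text
clock: 10.42
eef_pos: [0.6152, -0.1421, 0.197]
tool_rot: [0.309, 0.951, -0.001, 0.008]
ft_force: [1.9, 0.3, 0.5]
grip_width: 0.0618
```

Request:
arm_command:
  translation:
    - [16.4,15.6,-5.5]
    - [16.4,15.6,-5.5]
    - [16.4,15.6,-5.5]
    - [16.4,15.6,-5.5]
    - [16.4,15.6,-5.5]
  turn: [-0.06,-0.12,-0.18,-0.24,-0.3]
  hand: [0.4,0.4,0.4,0.4,0.4]

```text
clock: 10.83
eef_pos: [0.5731, 0.0646, 0.2402]
tool_rot: [0.159, 0.987, 0.001, 0.002]
ft_force: [0.6, 1.0, -0.3]
grip_width: 0.0614
```

```bash
python3 st.py
```

```text
10.8333 [0.5731 0.0646 0.2402] x ang 161.70621284410845 y ang 71.70671653888569 j [0.1122 0.3929 0.2048 1.378  0.     0.4315] F [ 0.613   0.9786 -0.3013] M [ 0.0034 -0.0171  0.0256] w 0.061405252485159816
```

Request:
arm_command:
  translation:
    - [3,2,0]
    - [3,2,0]
    - [3,2,0]
    - [3,2,0]
    - [3,2,0]
  turn: [0,0,0,0,0]
  hand: [0.4,0.4,0.4,0.4,0.4]

```text
clock: 11.25
eef_pos: [0.5517, 0.0904, 0.2378]
tool_rot: [0.161, 0.987, 0.0, 0.001]
ft_force: [0.7, -0.0, -1.1]
grip_width: 0.0616
```

```bash
python3 st.py; python3 - <<'E'
from h import *
np.set_printoptions(precision=4,suppress=True)
im,d,i=shot('wrist','p1.png')
r=spot_point('wrist','post')
for x in r:
    print('post',x['location'],x['conf'],at_z(i,[x['location']],.094)[0])
r=spot_point('wrist','slot1')
T=np.linalg.inv(np.array(i['world_to_cam'])); rr,cc=np.mgrid[0:480,0:640]; px=np.c_[rr.ravel(),cc.ravel()]
P=(ray(i,px)*d.reshape(-1,1))@T[:3,:3].T+T[:3,3]
v=P[:,:2]-[.674,.0567]; q=np.hypot(*v.T)
m=(P[:,2]>.088)&(P[:,2]<.1)&(q>.21)&(q<.26)&(d.ravel()>0)
if m.sum(): 
    c=(P[m].min(0)+P[m].max(0))/2; print('post depth',m.sum(),P[m].mean(0),c)
    for c in (P[m].mean(0),c): print(np.degrees(np.arctan2(c[1]-.0567,c[0]-.674)),np.hypot(c[0]-.674,c[1]-.0567))
for x in r: print('slot',np.round(x['location']),round(x['conf'],2),at_z(i,[x['location']],.08)[0])
E
```

```text
11.25 [0.5517 0.0904 0.2378] x ang 161.47912962890774 y ang 71.47918988385302 j [ 0.1626  0.3602  0.1505  1.3592 -0.0004  0.4859] F [ 0.7241 -0.0103 -1.0999] M [-0.0204 -0.0029 -0.0109] w 0.061645204472892276
post [88.6, 330.4] 0.66 [0.4539 0.1322 0.094 ]
post depth 438 [0.4553 0.1315 0.0937] [0.455  0.1317 0.0922]
161.10701347512799 0.2311244715529325
161.09530926342651 0.23144239621577894
slot [213. 328.] 0.8 [0.5488 0.0997 0.08  ]
slot [184. 329.] 0.77 [0.5247 0.1086 0.08  ]
slot [152. 328.] 0.6 [0.4987 0.1159 0.08  ]
```

View pics/p1.png

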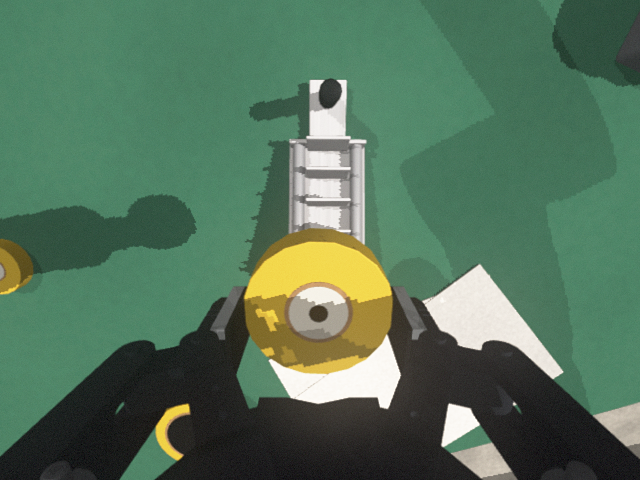

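```bash
cat > rk.py <<'E'
from h import *
np.set_printoptions(precision=2,suppress=True)
S=np.array([.674,.0567]); PH=np.radians(161.1); U=np.array([np.cos(PH),np.sin(PH)]); V=np.array([-U[1],U[0]])
def rel():
    o=get_obs(); m=R.from_quat(o['tool_rot']).as_matrix(); e=o['eef_pos']
    print('t',round(o['clock'],2),'radial mm',((e[:2]-S)@U*1e3).round(1),'lat',((e[:2]-S)@V*1e3).round(1),'z',(e[2]*1e3).round(1),'xang',np.degrees(np.arctan2(m[1,0],m[0,0])).round(2),'F',o['ft_force'],'w',round(o['grip_width'],4))
    return o,m,e
def go(rad,lat,z,xang):
    o,m,e=rel(); P=np.r_[S+U*rad/1e3+V*lat/1e3,z/1e3]; a=np.degrees(np.arctan2(m[1,0],m[0,0]))
    print('shift cm',(m.T@(P-e)*100).round(2),'turn',-np.radians((xang-a+180)%360-180).round(3))
E
python3 - <<'E'
from rk import *
o,m,e=rel(); i=camera_info('wrist')
P=at_z(i,[[313,318]],e[2]+.0045)[0]; print('hub rel tool mm',m.T@(P-e)*1e3)
go(267,0,125,161.1)
E
```

```text
t 11.4 radial mm 126.7 lat 8.1 z 236.9 xang 161.43 F [ 0.84 -0.21 -1.4 ] w 0.0617
hub rel tool mm [ 2.41 -0.78 -4.5 ]
t 11.4 radial mm 126.7 lat 8.1 z 236.9 xang 161.43 F [ 0.84 -0.21 -1.4 ] w 0.0617
shift cm [14.03  0.89 11.18] turn 0.006
```

Request:
arm_command:
  translation:
    - [4,0.8,0]
    - [8,0.8,0]
    - [12,0.8,2]
    - [13.6,0.8,5]
    - [13.6,0.8,9]
  turn: [0,0,0,0,0]
  hand: [0.4,0.4,0.4,0.4,0.4]

```text
clock: 11.82
eef_pos: [0.4232, 0.1426, 0.1483]
tool_rot: [0.16, 0.987, 0.001, 0.002]
ft_force: [-0.5, 0.2, -1.8]
grip_width: 0.0614
```

Request:
arm_command:
  translation:
    - [0,0,2]
    - [0,0,2]
    - [0,0,2]
    - [0,0,2]
  turn: [0,0,0,0]
  hand: [0.4,0.4,0.4,0.4]

```text
clock: 12.15
eef_pos: [0.4262, 0.1419, 0.1282]
tool_rot: [0.161, 0.987, 0.001, 0.001]
ft_force: [0.1, 0.2, -1.3]
grip_width: 0.0621
```

```bash
python3 -c "
from rk import *
go(263,0,108.5,161.1)"
```

```text
t 12.15 radial mm 262.1 lat -0.3 z 128.2 xang 161.49 F [ 0.05  0.18 -1.29] w 0.0621
shift cm [ 0.1  -0.04  1.97] turn 0.007
```

Request:
arm_command:
  translation:
    - [0.1,0,1.9]
    - [0.2,0,2.5]
    - [0.2,0,3.0]
    - [0.2,0,3.4]
    - [0.1,0,3.8]
  turn: [0,0,0,0,0]
  hand: [0.4,0.4,0.4,0.4,0.4]

```text
clock: 12.57
eef_pos: [0.4245, 0.144, 0.0927]
tool_rot: [0.16, 0.987, 0.003, 0.001]
ft_force: [-10.1, 3.6, 20.2]
grip_width: 0.0615
```

```bash
python3 - <<'E'
from rk import *
go(258.6,0,82.1,161.1)
a,_,i=shot('scene');b,_,_=shot('wrist')
p=proj(i,[.42,.14,.09])[0].astype(int)
c=cv2.resize(a[p[0]-45:p[0]+45,p[1]-60:p[1]+60],(400,300),interpolation=cv2.INTER_CUBIC)
cv2.imwrite('pics/t1.png',np.hstack([c,cv2.resize(b,(400,300))])[:,:,::-1])
E
```

```text
t 12.57 radial mm 264.3 lat -1.8 z 92.7 xang 161.59 F [-10.06   3.55  20.18] w 0.0615
shift cm [-0.57 -0.19  1.06] turn 0.009
```

View pics/t1.png

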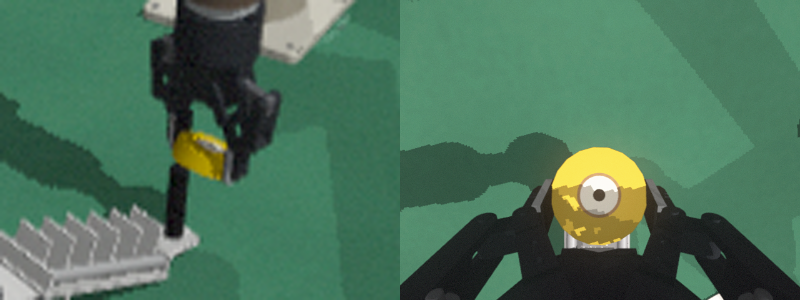

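Request:
arm_command:
  translation:
    - [-0.2,0.1,0.4]
    - [-0.4,0.1,0.8]
    - [-0.7,0.1,1.1]
    - [-1.0,0.1,1.4]
    - [-1.15,0.1,1.6]
  turn: [0,0,0,0,0]
  hand: [0.4,0.4,0.4,0.4,0.4]

```text
clock: 13.08
eef_pos: [0.4318, 0.1417, 0.0753]
tool_rot: [0.159, 0.987, 0.003, -0.003]
ft_force: [-17.0, 6.2, 20.2]
grip_width: 0.0615
```

```bash
cat > tilt.py <<'E'
from rk import *
rel(); im,d,i=shot('wrist'); e=get_obs()['eef_pos']; m=R.from_quat(get_obs()['tool_rot']).as_matrix()
T=np.linalg.inv(np.array(i['world_to_cam'])); rr,cc=np.mgrid[0:480:2,0:640:2]; px=np.c_[rr.ravel(),cc.ravel()]
P=(ray(i,px)*d[px[:,0],px[:,1]][:,None])@T[:3,:3].T+T[:3,3]
Q=(P-e)@m*1e3; h=cv2.cvtColor(im,cv2.COLOR_RGB2HSV)[px[:,0],px[:,1]]
k=(np.linalg.norm(Q+[0,0,0],axis=1)<50)&(abs(Q[:,1])<24)&(h[:,0]>18)&(h[:,0]<36)&(h[:,1]>120)
Q=Q[k]; print('n',len(Q),'range',Q.min(0),Q.max(0))
# plane by RANSAC: seen face
rng=np.random.default_rng(0); best=None
for _ in range(300):
    a,b,c=Q[rng.choice(len(Q),3,replace=False)]; n=np.cross(b-a,c-a); l=np.linalg.norm(n)
    if l<50: continue
    n/=l
    if abs(n[1])>.25: continue
    s=abs((Q-a)@n)<1.0
    if best is None or s.sum()>best.sum(): best=s
c=Q[best].mean(0); n=np.linalg.svd(Q[best]-c)[2][2]; n*=-np.sign(n[2]) if abs(n[2])>.05 else 1
print('face n(tool)',n,'inl',best.sum(),'angle of n from up, deg',np.degrees(np.arctan2(n[0],-n[2])))
E
python3 tilt.py
```

```text
t 13.08 radial mm 256.7 lat -2.0 z 75.3 xang 161.66 F [-16.96   6.17  20.21] w 0.0615
n 3343 range [-25.73 -23.98 -35.39] [31.45 23.98 15.78]
face n(tool) [ 0.8   0.01 -0.61] inl 2840 angle of n from up, deg 52.67083452031631
```

Request:
arm_command:
  translation:
    - [-0.4,0.1,0.2]
    - [-0.7,0.1,0.3]
    - [-1.0,0.1,0.4]
    - [-1.0,0.1,0.4]
  turn: [0,0,0,0]
  hand: [0.4,0.4,0.4,0.4]

```text
clock: 13.47
eef_pos: [0.44, 0.1389, 0.0696]
tool_rot: [0.159, 0.987, 0.001, -0.005]
ft_force: [-14.8, 6.2, 9.1]
grip_width: 0.0619
```

```bash
python3 tilt.py
```

```text
t 13.47 radial mm 248.0 lat -1.9 z 69.6 xang 161.65 F [-14.82   6.21   9.09] w 0.0619
n 3422 range [-16.25 -23.99 -37.91] [29.49 24.   21.7 ]
face n(tool) [ 0.93  0.01 -0.37] inl 2514 angle of n from up, deg 68.42477765239508
```

Request:
arm_command:
  translation:
    - [1.5,0,0]
    - [2.5,0,-4]
    - [2.5,0,-8]
    - [2.5,0,-12]
    - [2.5,0,-12]
  turn: [0,0,0,-0.1,-0.2]
  hand: [0.4,0.4,0.4,0.4,0.4]

```text
clock: 13.93
eef_pos: [0.4264, 0.147, 0.1985]
tool_rot: [0.059, 0.998, 0.003, 0.008]
ft_force: [1.5, -0.6, 0.1]
grip_width: 0.0617
```

Request:
arm_command:
  translation:
    - [0,0,0]
    - [0,0,0]
    - [0,0,0]
    - [0,0,0]
    - [0,0,0]
  turn: [-0.12,-0.24,-0.36,-0.48,-0.6]
  hand: [0.4,0.4,0.4,0.4,0.4]

```text
clock: 14.35
eef_pos: [0.422, 0.1453, 0.1907]
tool_rot: [-0.239, 0.971, 0.0, 0.001]
ft_force: [0.3, 0.7, -0.2]
grip_width: 0.0617
```

Request:
arm_command:
  translation:
    - [0,0,0]
    - [0,0,0]
    - [0,0,0]
    - [0,0,0]
    - [0,0,0]
  turn: [-0.12,-0.24,-0.36,-0.48,-0.6]
  hand: [0.4,0.4,0.4,0.4,0.4]

```text
clock: 14.77
eef_pos: [0.422, 0.1453, 0.1906]
tool_rot: [-0.516, 0.857, -0.0, 0.001]
ft_force: [-0.9, -0.1, -0.7]
grip_width: 0.0616
```

Request:
arm_command:
  translation:
    - [0,0,0]
    - [0,0,0]
    - [0,0,0]
    - [0,0,0]
    - [0,0,0]
  turn: [-0.12,-0.24,-0.36,-0.48,-0.6]
  hand: [0.4,0.4,0.4,0.4,0.4]

```text
clock: 15.18
eef_pos: [0.422, 0.1453, 0.1906]
tool_rot: [0.746, -0.666, 0.001, -0.001]
ft_force: [0.0, -0.3, -0.9]
grip_width: 0.0619
```

Request:
arm_command:
  translation:
    - [0,0,0]
    - [0,0,0]
    - [0,0,0]
    - [0,0,0]
    - [0,0,0]
  turn: [-0.12,-0.24,-0.36,-0.48,-0.6]
  hand: [0.4,0.4,0.4,0.4,0.4]

```text
clock: 15.6
eef_pos: [0.422, 0.1453, 0.1906]
tool_rot: [0.909, -0.416, 0.001, -0.001]
ft_force: [0.4, 0.1, -1.2]
grip_width: 0.062
```

Request:
arm_command:
  translation:
    - [0,0,0]
    - [0,0,0]
    - [0,0,0]
    - [0,0,0]
    - [0,0,0]
  turn: [-0.12,-0.24,-0.36,-0.48,-0.54]
  hand: [0.4,0.4,0.4,0.4,0.4]

```text
clock: 16.02
eef_pos: [0.422, 0.1453, 0.1906]
tool_rot: [0.987, -0.159, 0.001, -0.001]
ft_force: [0.0, -0.0, -0.9]
grip_width: 0.0616
```

```bash
cat >> tilt.py <<'E'
n*=np.sign(n[0]); u=np.array([-n[2],0,n[0]]); u/=np.linalg.norm(u)  # u points down the face
F=Q[best]; F=F[abs(F[:,1])<6]; t=np.percentile(F@u,1); 
f0=np.median(F@n); cen=(t+32)*u+(f0-9.5)*n; print('roll centre in tool mm (if hub face seen is the +x one)',cen)
E
python3 tilt.py
```

```text
t 16.02 radial mm 267.1 lat -2.2 z 190.6 xang -18.28 F [ 0.01 -0.03 -0.86] w 0.0616
n 3456 range [-12.13 -24.   -38.17] [32.24 23.99 19.59]
face n(tool) [ 0.9   0.   -0.43] inl 2631 angle of n from up, deg 64.301224080722
roll centre in tool mm (if hub face seen is the +x one) [10.04  0.02 -4.5 ]
```

Request:
arm_command:
  translation:
    - [4,0,0]
    - [8,0,0]
    - [11,0,1]
    - [11,0,4]
    - [11,0,6]
  turn: [0.01,0.01,0.01,0.01,0.01]
  hand: [0.4,0.4,0.4,0.4,0.4]

```text
clock: 16.48
eef_pos: [0.5281, 0.1095, 0.1289]
tool_rot: [0.986, -0.168, 0.002, -0.001]
ft_force: [-1.6, -0.5, -1.3]
grip_width: 0.0618
```

Request:
arm_command:
  translation:
    - [0,0,0]
    - [0,0,0]
    - [0,0,0]
  turn: [0,0,0]
  hand: [0.4,0.4,0.4]

```text
clock: 16.73
eef_pos: [0.5262, 0.1105, 0.1307]
tool_rot: [0.986, -0.166, 0.001, -0.0]
ft_force: [0.7, 0.3, -1.2]
grip_width: 0.0615
```

```bash
python3 tilt.py; python3 -c "
from rk import *
go(157,0,113,-18.9)
i=camera_info('wrist')
for x in spot_point('wrist','slot1'):
    P=at_z(i,[x['location']],.085)[0]; print(np.round(x['location']),round(x['conf'],2),(P[:2]-S)@U*1e3,(P[:2]-S)@V*1e3)
a,_,i=shot('side');b,_,_=shot('wrist','w5.png')
p=proj(i,[.55,.1,.1])[0].astype(int)
c=cv2.resize(a[p[0]-60:p[0]+60,p[1]-80:p[1]+80],(400,300),interpolation=cv2.INTER_CUBIC)
cv2.imwrite('pics/t2.png',np.hstack([c,cv2.resize(b,(400,300))])[:,:,::-1])
"
```

```text
t 16.73 radial mm 157.3 lat -3.1 z 130.7 xang -19.14 F [ 0.69  0.34 -1.15] w 0.0615
n 3462 range [-11.78 -23.99 -37.54] [31.72 23.98 20.63]
face n(tool) [ 0.9   0.   -0.43] inl 2631 angle of n from up, deg 64.36534979913775
roll centre in tool mm (if hub face seen is the +x one) [ 9.88  0.02 -4.03]
t 16.78 radial mm 157.1 lat -3.3 z 131.1 xang -19.12 F [ 0.16 -0.17  0.29] w 0.0618
shift cm [0.   0.33 1.81] turn -0.004
[177. 320.] 0.97 103.46116451691093 -1.3821213243638204
[222. 324.] 0.83 127.58487582642039 0.8920135205589114
[126. 320.] 0.73 77.92457964735797 -1.2702954953653547
[225. 320.] 0.18 129.31965959193968 -1.7152830575366897
```

View pics/t2.png

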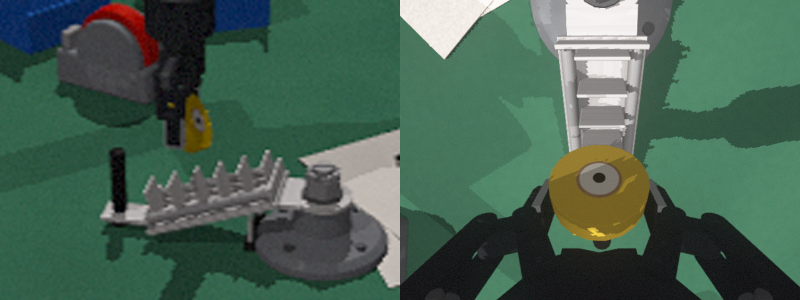

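Request:
arm_command:
  translation:
    - [0,0.2,1.8]
    - [0.2,0.2,2.3]
    - [0.5,0.2,3.1]
    - [0.8,0.2,3.9]
    - [0.8,0.2,3.9]
  turn: [0,0,0,0,0]
  hand: [0.4,0.4,0.4,0.4,0.4]

```text
clock: 17.35
eef_pos: [0.5319, 0.1055, 0.0884]
tool_rot: [0.986, -0.166, -0.001, 0.0]
ft_force: [-0.5, -0.1, -0.3]
grip_width: 0.0618
```

```bash
python3 tilt.py; python3 -c "
from rk import *
go(141.4,-1,71,-18.9)"
```

```text
t 17.35 radial mm 150.3 lat -0.2 z 88.4 xang -19.12 F [-0.49 -0.1  -0.33] w 0.0618
n 3276 range [-11.54 -23.95 -37.44] [29.26 23.99 14.25]
face n(tool) [ 0.9   0.01 -0.44] inl 2439 angle of n from up, deg 64.15991939553635
roll centre in tool mm (if hub face seen is the +x one) [10.1   0.06 -3.94]
t 17.4 radial mm 150.3 lat -0.2 z 89.0 xang -19.12 F [ 0.07  0.49 -0.3 ] w 0.062
shift cm [ 0.9  -0.08  1.8 ] turn -0.004
```

Request:
arm_command:
  translation:
    - [0.3,0,0.3]
    - [0.5,0,0.8]
    - [0.7,0,1.3]
    - [0.9,0,1.8]
    - [0.9,0,1.8]
  turn: [0,0,0,0,0]
  hand: [0.4,0.4,0.4,0.4,0.4]

```text
clock: 17.82
eef_pos: [0.5407, 0.1028, 0.0709]
tool_rot: [0.986, -0.166, -0.0, 0.0]
ft_force: [0.9, -0.1, -0.4]
grip_width: 0.0614
```

```bash
python3 tilt.py; python3 -c "
from rk import *
go(141.4,-1,71,-18.9)"
```

```text
t 17.82 radial mm 141.1 lat -0.4 z 70.9 xang -19.11 F [ 0.91 -0.07 -0.43] w 0.0614
n 2625 range [-12.17 -23.99 -37.71] [28.06 23.99 11.24]
face n(tool) [ 0.9   0.   -0.44] inl 1837 angle of n from up, deg 63.907944725797485
roll centre in tool mm (if hub face seen is the +x one) [10.25  0.04 -4.29]
t 17.87 radial mm 141.2 lat -0.3 z 71.2 xang -19.11 F [ 0.19 -0.41 -0.03] w 0.0618
shift cm [-0.02 -0.07  0.02] turn -0.004
```

Request:
arm_command:
  translation:
    - [0,0,0.2]
    - [0.1,0,0.3]
    - [0.1,0,0.3]
  turn: [0,0,0]
  hand: [0.4,0.4,0.4]

```text
clock: 18.12
eef_pos: [0.5411, 0.1031, 0.07]
tool_rot: [0.986, -0.166, -0.0, -0.001]
ft_force: [-3.1, 0.0, 6.5]
grip_width: 0.0618
```

Request:
arm_command:
  translation:
    - [0,0,0]
    - [0,0,0]
    - [0,0,0]
    - [0,0,0]
  turn: [0,0,0,0]
  hand: [0.2,0.1,0,0]

```text
clock: 18.45
eef_pos: [0.5416, 0.1025, 0.0688]
tool_rot: [0.986, -0.166, 0.0, 0.0]
ft_force: [1.2, 0.1, -0.5]
grip_width: 0.0854
```

Request:
arm_command:
  translation:
    - [0,0,-4]
    - [0,0,-8]
    - [-3,0,-12]
    - [-3,0,-14]
    - [-3,0,-14]
  turn: [0,0,0,0,0]
  hand: [0,0,0,0,0]

```text
clock: 18.87
eef_pos: [0.5153, 0.1134, 0.2154]
tool_rot: [0.986, -0.166, 0.005, -0.002]
ft_force: [1.7, -0.6, 0.5]
grip_width: 0.0855
```

```bash
cat > seat.py <<'E'
from rk import *
import sys
f=sys.argv[1]; rel()
im,d,i=shot('wrist'); a,_,j=shot('side'); T=np.linalg.inv(np.array(i['world_to_cam']))
rr,cc=np.mgrid[0:480:2,0:640:2]; px=np.c_[rr.ravel(),cc.ravel()]
P=(ray(i,px)*d[px[:,0],px[:,1]][:,None])@T[:3,:3].T+T[:3,3]; v=P[:,:2]-S
A=np.c_[v@U*1e3,v@V*1e3,P[:,2]*1e3]; h=cv2.cvtColor(im,cv2.COLOR_RGB2HSV)[px[:,0],px[:,1]]
k=(A[:,2]>40)&(A[:,2]<135)&(abs(A[:,1])<45)&(A[:,0]>40)&(A[:,0]<225)&(h[:,0]>18)&(h[:,0]<36)&(h[:,1]>110)
B=A[k]; c,s=np.cos(np.radians(20)),np.sin(np.radians(20))
# row frame: x' towards stud rising, z' square to it
x=-(B[:,0]-130)*c+(B[:,2]-75)*s; z=(B[:,0]-130)*s+(B[:,2]-75)*c
for q in range(1,6):
    o=(3-q)*28; m=abs(x-o)<14
    if m.sum()>60: print('slot',q,'n',m.sum(),"x' span",np.percentile(x[m],[3,97])-o,'y mid',(np.percentile(B[m,1],1)+np.percentile(B[m,1],99))/2,"top z' (32 expected)",np.percentile(z[m],99))
p=proj(j,[.55,.1,.08])[0].astype(int)
cr=cv2.resize(a[p[0]-60:p[0]+60,p[1]-80:p[1]+80],(400,300),interpolation=cv2.INTER_CUBIC)
cv2.imwrite('pics/'+f,np.hstack([cr,cv2.resize(im,(400,300))])[:,:,::-1])
E
python3 seat.py s1.png
```

```text
t 18.87 radial mm 168.5 lat -2.3 z 215.4 xang -19.05 F [ 1.71 -0.61  0.5 ] w 0.0855
slot 3 n 767 x' span [-12.3    9.08] y mid 0.19736080448715754 top z' (32 expected) 33.59189073932561
```

View pics/s1.png

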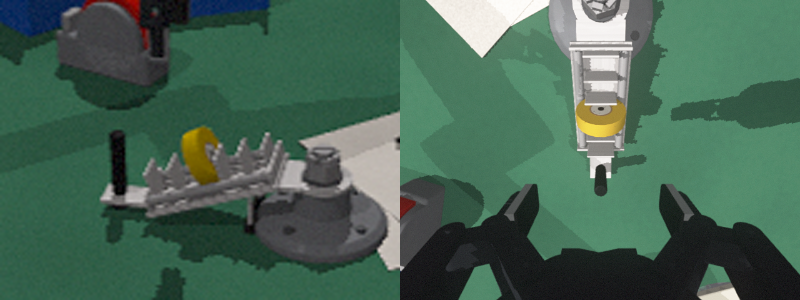

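Request:
arm_command:
  translation:
    - [12,38.8,0]
    - [12,38.8,0]
    - [12,38.8,0]
    - [12,38.8,0]
    - [12,38.8,0]
  turn: [0,0,0,0,0]
  hand: [0,0,0,0,0]

```text
clock: 19.38
eef_pos: [0.5051, -0.0976, 0.2068]
tool_rot: [0.986, -0.166, -0.002, 0.0]
ft_force: [1.5, 1.1, -0.3]
grip_width: 0.0854
```

Request:
arm_command:
  translation:
    - [5.9,19,4]
    - [5.9,19,4]
    - [5.9,19,4]
    - [5.9,19,4]
    - [5.9,19,4]
  turn: [0.12,0.24,0.36,0.48,0.6]
  hand: [0,0,0,0,0]

```text
clock: 19.8
eef_pos: [0.4982, -0.2971, 0.1659]
tool_rot: [0.891, -0.453, -0.002, 0.0]
ft_force: [1.7, 0.7, -0.5]
grip_width: 0.0855
```

Request:
arm_command:
  translation:
    - [0,0,0]
    - [0,0,0]
    - [0,0,0]
  turn: [0.1,0.1,0.1]
  hand: [0,0,0]

```text
clock: 20.05
eef_pos: [0.4988, -0.2946, 0.1668]
tool_rot: [0.87, -0.493, -0.002, -0.0]
ft_force: [0.5, -1.7, 0.8]
grip_width: 0.0854
```

```bash
python3 -c "
from rolls import *
find(); hub(); print(get_obs()['joint_pos'])"
```

```text
20.05 [ 0.4988 -0.2946  0.1668] xang -59.12
px [ 76. 418.] at [ 0.4903 -0.4352] r 34.5 tool dx,dy cm [11.69  7.91]
px [209.  12.] at [ 0.7496 -0.1594] r 45.3 tool dx,dy cm [  1.33 -28.5 ]
px [221. 311.] at [ 0.5026 -0.2909] r 34.1 tool dx,dy cm [-0.06 -0.55]
20.1 [ 0.4992 -0.294   0.1674] hub [ 0.5032 -0.2918  0.019 ] area mm2 478.75 tool cm [ 0.06 -0.47 14.84] w 0.08506248434700907
[-0.5315  0.4403  0.0868  1.2191  0.0002 -2.6428]
```

Request:
arm_command:
  translation:
    - [-0.45,-0.5,4]
    - [-0.45,-0.5,8]
    - [-0.45,-0.5,12]
    - [-0.45,-0.5,15]
    - [-0.45,-0.5,15.4]
  turn: [0,0,0,0,0]
  hand: [0,0,0,0,0]

```text
clock: 20.57
eef_pos: [0.4978, -0.2842, 0.0091]
tool_rot: [0.87, -0.492, -0.006, -0.0]
ft_force: [-1.6, 0.2, 0.4]
grip_width: 0.0855
```

Request:
arm_command:
  translation:
    - [0,0,0]
    - [0,0,0]
    - [0,0,0]
    - [0,0,0]
    - [0,0,0]
  turn: [0,0,0,0,0]
  hand: [0,0,0.25,0.3,0.35]

```text
clock: 20.98
eef_pos: [0.504, -0.2894, 0.0184]
tool_rot: [0.87, -0.494, 0.003, -0.0]
ft_force: [-0.2, 0.6, 6.2]
grip_width: 0.0613
```

Request:
arm_command:
  translation:
    - [0,0,0]
    - [0,0,-3]
    - [0,0,-7]
    - [0,0,-10]
    - [0,0,-10]
  turn: [0,0,0,0,0]
  hand: [0.4,0.4,0.4,0.4,0.4]

```text
clock: 21.4
eef_pos: [0.5066, -0.2911, 0.1242]
tool_rot: [0.869, -0.494, 0.008, 0.0]
ft_force: [1.8, -0.9, -0.3]
grip_width: 0.0618
```

```bash
python3 tilt.py; python3 -c "
from rk import *
go(267,-1,215,-18.9)"
```

```text
t 21.4 radial mm 45.7 lat 383.3 z 124.2 xang -59.21 F [ 1.85 -0.92 -0.31] w 0.0618
n 2717 range [-27.82 -23.98  -5.48] [35.69 23.99 14.8 ]
face n(tool) [ 0. -0. -1.] inl 2264 angle of n from up, deg 0.10929086982790255
roll centre in tool mm (if hub face seen is the +x one) [4.77 0.02 5.8 ]
t 21.45 radial mm 47.2 lat 383.0 z 121.2 xang -59.21 F [ 0.45 -0.7  -0.79] w 0.0616
shift cm [-41.5  -15.12  -9.74] turn -0.704
```

Request:
arm_command:
  translation:
    - [-41.5,-15.1,-9]
    - [-41.5,-15.1,-9]
    - [-41.5,-15.1,-9]
    - [-41.5,-15.1,-9]
    - [-41.5,-15.1,-9]
  turn: [0,0,0,0,0]
  hand: [0.4,0.4,0.4,0.4,0.4]

```text
clock: 21.87
eef_pos: [0.4624, -0.0862, 0.1565]
tool_rot: [0.869, -0.494, -0.0, -0.0]
ft_force: [0.4, 0.7, -1.4]
grip_width: 0.0611
```

Request:
arm_command:
  translation:
    - [-22.8,-8.3,-5]
    - [-22.8,-8.3,-5]
    - [-22.8,-8.3,-5]
    - [-22.8,-8.3,-5]
    - [-22.8,-8.3,-5]
  turn: [-0.12,-0.24,-0.36,-0.48,-0.6]
  hand: [0.4,0.4,0.4,0.4,0.4]

```text
clock: 22.28
eef_pos: [0.4242, 0.1143, 0.1989]
tool_rot: [0.977, -0.212, 0.0, -0.0]
ft_force: [0.9, -0.1, -1.5]
grip_width: 0.0614
```

Request:
arm_command:
  translation:
    - [0,0,0]
    - [0,0,0]
    - [0,0,0]
  turn: [-0.1,-0.1,-0.1]
  hand: [0.4,0.4,0.4]

```text
clock: 22.53
eef_pos: [0.4249, 0.1129, 0.1983]
tool_rot: [0.986, -0.167, -0.0, 0.0]
ft_force: [0.5, -0.8, -0.6]
grip_width: 0.0614
```

```bash
python3 -c "
from rk import *
go(269,-1,127,-18.9)
im,d,i=shot('wrist')
T=np.linalg.inv(np.array(i['world_to_cam'])); rr,cc=np.mgrid[0:480,0:640]; px=np.c_[rr.ravel(),cc.ravel()]
P=(ray(i,px)*d.reshape(-1,1))@T[:3,:3].T+T[:3,3]; v=P[:,:2]-S; r=v@U*1e3; l=v@V*1e3
m=(P[:,2]>.088)&(P[:,2]<.1)&(r>205)&(r<255)&(abs(l)<30); print('post r,l',r[m].mean(),l[m].mean(),m.sum(),P[m].mean(0))
print(np.percentile(r[m],[2,98]),np.percentile(l[m],[2,98]))"
```

```text
t 22.53 radial mm 253.9 lat 27.6 z 198.3 xang -19.17 F [ 0.47 -0.77 -0.58] w 0.0614
shift cm [-1.52 -2.85  7.13] turn -0.005
post r,l 230.58735995581452 0.7131796512359674 475 [0.46 0.13 0.09]
[223.2  238.67] [-7.28  8.46]
```

Request:
arm_command:
  translation:
    - [-1.5,-2.8,0]
    - [-1.5,-2.8,4]
    - [-1.5,-2.8,7.1]
    - [-1.5,-2.8,7.1]
    - [-1.5,-2.8,7.1]
  turn: [0,0,0,0,0]
  hand: [0.4,0.4,0.4,0.4,0.4]

```text
clock: 23.0
eef_pos: [0.4188, 0.1421, 0.1261]
tool_rot: [0.986, -0.168, -0.002, 0.001]
ft_force: [0.3, -0.8, -0.7]
grip_width: 0.0617
```

```bash
python3 -c "
from rk import *
go(269.3,0,109.3,-18.9)"
```

```text
t 23.0 radial mm 269.1 lat 1.9 z 126.1 xang -19.33 F [ 0.31 -0.82 -0.71] w 0.0617
shift cm [-0.01 -0.19  1.68] turn -0.007
```

Request:
arm_command:
  translation:
    - [0,-0.1,1.8]
    - [-0.1,-0.1,2.3]
    - [-0.1,-0.1,2.8]
    - [0,-0.1,3.2]
    - [0.1,-0.1,3.7]
  turn: [0,0,0,0,0]
  hand: [0.4,0.4,0.4,0.4,0.4]

```text
clock: 23.42
eef_pos: [0.4217, 0.1459, 0.0946]
tool_rot: [0.986, -0.167, -0.0, -0.003]
ft_force: [-13.6, 5.1, 20.9]
grip_width: 0.0613
```

Request:
arm_command:
  translation:
    - [0.2,0,0.4]
    - [0.4,0,0.8]
    - [0.7,0,1.1]
    - [1.0,0,1.4]
    - [1.2,0,1.6]
  turn: [0,0,0,0,0]
  hand: [0.4,0.4,0.4,0.4,0.4]

```text
clock: 23.83
eef_pos: [0.4281, 0.1431, 0.0772]
tool_rot: [0.986, -0.166, -0.006, -0.003]
ft_force: [-23.5, 10.1, 25.9]
grip_width: 0.0613
```

Request:
arm_command:
  translation:
    - [0.4,0,0.2]
    - [0.7,0,0.3]
    - [1.0,0,0.4]
    - [1.2,0,0.4]
    - [1.2,0,0.4]
  turn: [0,0,0,0,0]
  hand: [0.4,0.4,0.4,0.4,0.4]

```text
clock: 24.25
eef_pos: [0.4344, 0.139, 0.071]
tool_rot: [0.986, -0.165, -0.011, -0.002]
ft_force: [-27.2, 11.6, 16.8]
grip_width: 0.0612
```

```bash
python3 tilt.py
```

```text
t 24.25 radial mm 253.4 lat -0.3 z 71.0 xang -19.01 F [-27.22  11.58  16.77] w 0.0612
n 2112 range [ -3.96 -23.93 -37.23] [19.01 23.99 19.36]
face n(tool) [ 0.38 -0.02 -0.92] inl 730 angle of n from up, deg 22.528651830630935
roll centre in tool mm (if hub face seen is the +x one) [ 25.62  -0.53 -15.46]
```

Request:
arm_command:
  translation:
    - [0.3,0,0.1]
    - [0.6,0,0.2]
    - [0.6,0,0.2]
    - [0.6,0,0.2]
  turn: [0,0,0,0]
  hand: [0.4,0.4,0.4,0.4]

```text
clock: 24.63
eef_pos: [0.4404, 0.1365, 0.0682]
tool_rot: [0.986, -0.165, -0.01, -0.001]
ft_force: [-22.5, 11.0, 9.6]
grip_width: 0.0611
```

Request:
arm_command:
  translation:
    - [-2,0,0]
    - [-3,0,-4]
    - [-3,0,-8]
    - [-3,0,-12]
    - [-3,0,-12]
  turn: [0,0,0,0.1,0.2]
  hand: [0.4,0.4,0.4,0.4,0.4]

```text
clock: 25.05
eef_pos: [0.427, 0.1458, 0.1985]
tool_rot: [0.964, -0.267, 0.007, -0.005]
ft_force: [0.6, 0.3, -0.5]
grip_width: 0.0615
```

Request:
arm_command:
  translation:
    - [0,0,0]
    - [0,0,0]
    - [0,0,0]
    - [0,0,0]
    - [0,0,0]
  turn: [0.12,0.24,0.36,0.48,0.6]
  hand: [0.4,0.4,0.4,0.4,0.4]

```text
clock: 25.47
eef_pos: [0.4227, 0.144, 0.1908]
tool_rot: [0.841, -0.54, 0.001, -0.001]
ft_force: [-0.2, 0.8, -0.8]
grip_width: 0.0614
```

Request:
arm_command:
  translation:
    - [0,0,0]
    - [0,0,0]
    - [0,0,0]
    - [0,0,0]
    - [0,0,0]
  turn: [0.12,0.24,0.36,0.48,0.6]
  hand: [0.4,0.4,0.4,0.4,0.4]

```text
clock: 25.88
eef_pos: [0.4227, 0.144, 0.1907]
tool_rot: [-0.644, 0.765, -0.001, 0.001]
ft_force: [0.3, -0.9, -0.9]
grip_width: 0.0615
```

Request:
arm_command:
  translation:
    - [0,0,0]
    - [0,0,0]
    - [0,0,0]
    - [0,0,0]
    - [0,0,0]
  turn: [0.12,0.24,0.36,0.48,0.6]
  hand: [0.4,0.4,0.4,0.4,0.4]

```text
clock: 26.3
eef_pos: [0.4227, 0.144, 0.1907]
tool_rot: [-0.389, 0.921, -0.0, 0.001]
ft_force: [0.3, 0.2, 0.0]
grip_width: 0.0612
```

Request:
arm_command:
  translation:
    - [0,0,0]
    - [0,0,0]
    - [0,0,0]
    - [0,0,0]
    - [0,0,0]
  turn: [0.12,0.24,0.36,0.48,0.6]
  hand: [0.4,0.4,0.4,0.4,0.4]

```text
clock: 26.72
eef_pos: [0.4227, 0.144, 0.1907]
tool_rot: [-0.1, 0.995, 0.0, 0.001]
ft_force: [0.3, -0.0, -1.3]
grip_width: 0.0612
```

Request:
arm_command:
  translation:
    - [0,0,0]
    - [0,0,0]
    - [0,0,0]
    - [0,0,0]
    - [0,0,0]
  turn: [0.12,0.24,0.36,0.48,0.54]
  hand: [0.4,0.4,0.4,0.4,0.4]

```text
clock: 27.13
eef_pos: [0.4227, 0.144, 0.1907]
tool_rot: [0.169, 0.986, 0.001, 0.001]
ft_force: [0.6, -0.4, -1.0]
grip_width: 0.0611
```

```bash
python3 tilt.py; python3 -c "
from rk import *
go(267,-1,190,161.1)"
```

```text
t 27.13 radial mm 266.0 lat -1.2 z 190.7 xang 160.55 F [ 0.56 -0.4  -0.96] w 0.0611
n 2473 range [-10.96 -23.95 -38.15] [10.12 23.95 24.16]
face n(tool) [-0.97  0.   -0.26] inl 919 angle of n from up, deg -75.21531903732965
roll centre in tool mm (if hub face seen is the +x one) [-7.68  0.01 -4.35]
t 27.18 radial mm 266.0 lat -1.3 z 190.6 xang 160.55 F [-0.35 -0.01 -0.75] w 0.0615
shift cm [ 0.1  -0.03  0.06] turn -0.01
```

Request:
arm_command:
  translation:
    - [-4,0,0]
    - [-8,0,0]
    - [-12,0,0]
    - [-16,0,0]
    - [-16.7,0,0]
  turn: [-0.01,-0.01,-0.01,-0.01,-0.01]
  hand: [0.4,0.4,0.4,0.4,0.4]

```text
clock: 27.6
eef_pos: [0.5856, 0.0871, 0.1893]
tool_rot: [0.162, 0.987, 0.0, 0.003]
ft_force: [0.9, 0.8, -0.2]
grip_width: 0.0613
```

Request:
arm_command:
  translation:
    - [0,0,3]
    - [0,0,5]
    - [0,0,5]
    - [0,0,5]
  turn: [0,0,0,0]
  hand: [0.4,0.4,0.4,0.4]

```text
clock: 27.93
eef_pos: [0.5788, 0.0896, 0.1385]
tool_rot: [0.161, 0.987, -0.0, -0.001]
ft_force: [0.8, -0.5, 0.4]
grip_width: 0.0618
```

```bash
python3 tilt.py; python3 -c "
from rk import *
go(97.5,-0.5,127,161.1)
go(90,-0.5,107,161.1)"
```

```text
t 27.93 radial mm 100.8 lat -0.2 z 138.5 xang 161.53 F [ 0.8  -0.47  0.45] w 0.0618
n 2452 range [ -9.85 -23.99 -36.22] [10.91 23.96 25.28]
face n(tool) [-0.97  0.   -0.26] inl 879 angle of n from up, deg -75.17419645210146
roll centre in tool mm (if hub face seen is the +x one) [-6.88  0.   -2.42]
t 27.98 radial mm 99.8 lat -1.0 z 139.9 xang 161.54 F [-0.06  0.53 -0.14] w 0.0614
shift cm [-0.23 -0.05  1.3 ] turn 0.008
t 27.98 radial mm 99.8 lat -1.0 z 139.9 xang 161.54 F [-0.06  0.53 -0.14] w 0.0614
shift cm [-0.98 -0.06  3.3 ] turn 0.008
```

Request:
arm_command:
  translation:
    - [-0.2,0,1.2]
    - [-0.5,0,2.0]
    - [-0.8,0,2.7]
    - [-1.0,0,3.3]
    - [-1.0,0,3.3]
  turn: [0,0,0,0,0]
  hand: [0.4,0.4,0.4,0.4,0.4]

```text
clock: 28.4
eef_pos: [0.5889, 0.0869, 0.1047]
tool_rot: [0.16, 0.987, -0.0, -0.0]
ft_force: [0.3, -0.7, -1.6]
grip_width: 0.0617
```

```bash
python3 -c "
from rk import *
go(83.8,-0.5,90,161.1)"
```

```text
t 28.4 radial mm 90.3 lat -1.0 z 104.7 xang 161.56 F [ 0.3  -0.7  -1.64] w 0.0617
shift cm [-0.65 -0.06  1.47] turn 0.008
```

Request:
arm_command:
  translation:
    - [-0.2,0,0.4]
    - [-0.4,0,0.8]
    - [-0.6,0,1.2]
    - [-0.65,0,1.5]
    - [-0.65,0,1.5]
  turn: [0,0,0,0,0]
  hand: [0.4,0.4,0.4,0.4,0.4]

```text
clock: 28.82
eef_pos: [0.5952, 0.0841, 0.0909]
tool_rot: [0.161, 0.987, -0.001, 0.0]
ft_force: [-1.6, -2.4, 2.2]
grip_width: 0.0614
```

```bash
python3 -c "
from rk import *
go(83.8,-0.5,90,161.1)"
```

```text
t 28.82 radial mm 83.4 lat -0.4 z 90.9 xang 161.52 F [-1.56 -2.45  2.23] w 0.0614
shift cm [0.04 0.01 0.09] turn 0.007
```

Lightly touching; press a little, then release and check.

Request:
arm_command:
  translation:
    - [0,0,0.2]
    - [0,0,0.3]
    - [0,0,0.3]
  turn: [0,0,0]
  hand: [0.4,0.4,0.4]

```text
clock: 29.07
eef_pos: [0.5952, 0.084, 0.0903]
tool_rot: [0.161, 0.987, -0.001, 0.001]
ft_force: [-6.8, -4.1, 14.5]
grip_width: 0.0614
```

Request:
arm_command:
  translation:
    - [0,0,0]
    - [0,0,0]
    - [0,0,0]
    - [0,0,0]
  turn: [0,0,0,0]
  hand: [0.2,0.1,0,0]

```text
clock: 29.4
eef_pos: [0.5951, 0.0852, 0.0871]
tool_rot: [0.16, 0.987, 0.0, -0.0]
ft_force: [-0.7, 0.9, -0.6]
grip_width: 0.0856
```

Request:
arm_command:
  translation:
    - [0,0,-4]
    - [0,0,-8]
    - [0,0,-11]
    - [-3,0,-12]
    - [-5,0,-12]
  turn: [0,0,0,0,0]
  hand: [0,0,0,0,0]

```text
clock: 29.82
eef_pos: [0.6457, 0.0696, 0.2127]
tool_rot: [0.16, 0.987, 0.001, 0.005]
ft_force: [1.4, 0.2, -0.1]
grip_width: 0.0854
```

```bash
python3 seat.py s2.png
```

```text
t 29.82 radial mm 30.9 lat -3.0 z 212.7 xang 161.61 F [ 1.38  0.19 -0.06] w 0.0854
slot 1 n 869 x' span [-12.69   8.56] y mid 0.6831011263040079 top z' (32 expected) 33.12563793006978
slot 3 n 999 x' span [-12.65   9.07] y mid 1.0711095893430027 top z' (32 expected) 33.69546958939937
```

View pics/s2.png

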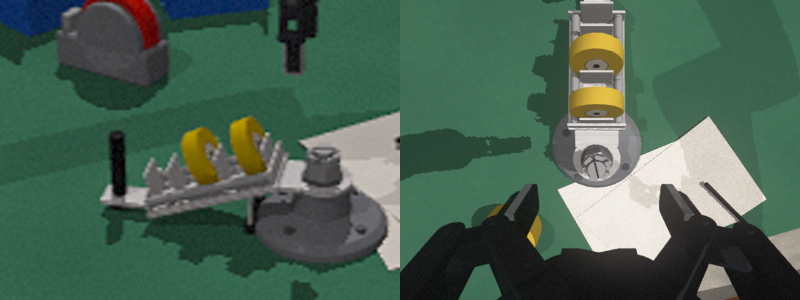

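Request:
arm_command:
  translation:
    - [-1.2,-52.8,0]
    - [-1.2,-52.8,0]
    - [-1.2,-52.8,0]
    - [-1.2,-52.8,0]
    - [-1.2,-52.8,0]
  turn: [0,0,0,0,0]
  hand: [0,0,0,0,0]

```text
clock: 30.33
eef_pos: [0.5796, -0.1307, 0.2065]
tool_rot: [0.16, 0.987, 0.0, -0.001]
ft_force: [1.3, -0.2, 0.2]
grip_width: 0.0854
```

Request:
arm_command:
  translation:
    - [-0.8,-32,0]
    - [-0.8,-32,0]
    - [-0.8,-32,0]
    - [-0.8,-32,0]
    - [-0.8,-32,0]
  turn: [0,0,0,0,0]
  hand: [0,0,0,0,0]

```text
clock: 30.75
eef_pos: [0.5188, -0.33, 0.2066]
tool_rot: [0.16, 0.987, 0.001, -0.001]
ft_force: [1.4, 0.1, 0.4]
grip_width: 0.0856
```

Request:
arm_command:
  translation:
    - [-0.3,-11.2,2]
    - [-0.3,-11.2,4]
    - [-0.3,-11.2,5]
    - [-0.3,-11.2,5]
    - [-0.3,-11.2,5]
  turn: [0,0,0,0,0]
  hand: [0,0,0,0,0]

```text
clock: 31.17
eef_pos: [0.485, -0.4363, 0.1537]
tool_rot: [0.162, 0.987, 0.002, -0.003]
ft_force: [0.9, 0.3, -0.1]
grip_width: 0.0852
```

```bash
python3 -c "
from rolls import *
find(); hub(); print(get_obs()['joint_pos'])"
```

```text
31.1667 [ 0.485  -0.4363  0.1537] xang 161.36
px [231. 323.] at [ 0.4925 -0.4346] r 34.3 tool dx,dy cm [-0.75  0.35]
px [397. 629.] at [ 0.7749 -0.1764] r 54.5 tool dx,dy cm [-19.26  33.84]
31.2167 [ 0.4865 -0.4356  0.1556] hub [ 0.4914 -0.4343  0.019 ] area mm2 475.5 tool cm [-0.47  0.25 13.66] w 0.08559980172369946
[-0.729   0.5943  0.3116  1.2898  0.0006 -0.4076]
```

Request:
arm_command:
  translation:
    - [-0.1,0.25,4]
    - [-0.1,0.25,8]
    - [-0.1,0.25,12]
    - [-0.1,0.25,14]
    - [-0.1,0.25,14]
  turn: [0,0,0,0,0]
  hand: [0,0,0,0,0]

```text
clock: 31.68
eef_pos: [0.4875, -0.4294, 0.0125]
tool_rot: [0.159, 0.987, 0.003, -0.004]
ft_force: [-1.1, 0.8, -0.2]
grip_width: 0.0849
```

Request:
arm_command:
  translation:
    - [0,0,0]
    - [0,0,0]
    - [0,0,0]
    - [0,0,0]
    - [0,0,0]
  turn: [0,0,0,0,0]
  hand: [0,0,0.25,0.3,0.35]

```text
clock: 32.1
eef_pos: [0.4915, -0.4356, 0.0214]
tool_rot: [0.16, 0.987, -0.001, 0.003]
ft_force: [-0.7, 1.7, 7.5]
grip_width: 0.0604
```

Request:
arm_command:
  translation:
    - [0,0,0]
    - [0,0,-4]
    - [0,0,-8]
    - [0,0,-12]
    - [0,0,-16]
  turn: [0,0,0,0,0]
  hand: [0.4,0.4,0.4,0.4,0.4]

```text
clock: 32.52
eef_pos: [0.4894, -0.4343, 0.1808]
tool_rot: [0.16, 0.987, -0.001, 0.001]
ft_force: [0.3, -0.5, -0.5]
grip_width: 0.0605
```

```bash
python3 tilt.py; python3 -c "
from rk import *
go(261,0,200,161.1)"
```

```text
t 32.52 radial mm 15.6 lat 524.3 z 180.8 xang 161.55 F [ 0.3  -0.52 -0.52] w 0.0605
n 2614 range [-26.93 -23.99  10.61] [36.9  23.99 31.22]
face n(tool) [-0.02 -0.01 -1.  ] inl 2149 angle of n from up, deg -1.2370541835093947
roll centre in tool mm (if hub face seen is the +x one) [3.7  0.03 3.53]
t 32.57 radial mm 11.6 lat 526.0 z 191.4 xang 161.56 F [ 1.52 -1.06  5.58] w 0.0612
shift cm [24.51 52.79 -1.63] turn 0.008
```

Request:
arm_command:
  translation:
    - [24.5,52.8,-1]
    - [24.5,52.8,-1]
    - [24.5,52.8,-1]
    - [24.5,52.8,-1]
    - [24.5,52.8,-1]
  turn: [0,0,0,0,0]
  hand: [0.4,0.4,0.4,0.4,0.4]

```text
clock: 32.98
eef_pos: [0.4658, -0.2258, 0.1823]
tool_rot: [0.161, 0.987, -0.0, 0.001]
ft_force: [0.8, 0.7, -0.8]
grip_width: 0.0609
```

Request:
arm_command:
  translation:
    - [15.7,33.8,0]
    - [15.7,33.8,0]
    - [15.7,33.8,0]
    - [15.7,33.8,0]
    - [15.7,33.8,0]
  turn: [0,0,0,0,0]
  hand: [0.4,0.4,0.4,0.4,0.4]

```text
clock: 33.4
eef_pos: [0.4425, -0.0185, 0.1825]
tool_rot: [0.161, 0.987, 0.0, 0.002]
ft_force: [1.5, 0.8, -0.4]
grip_width: 0.0609
```

Request:
arm_command:
  translation:
    - [7,15,0]
    - [7,15,0]
    - [7,15,0]
    - [7,15,0]
    - [7,15,0]
  turn: [0,0,0,0,0]
  hand: [0.4,0.4,0.4,0.4,0.4]

```text
clock: 33.82
eef_pos: [0.4233, 0.1508, 0.1826]
tool_rot: [0.156, 0.988, 0.003, 0.001]
ft_force: [0.2, -1.1, -1.5]
grip_width: 0.0608
```

Request:
arm_command:
  translation:
    - [0,0,0]
    - [0,0,0]
    - [0,0,0]
  turn: [0,0,0]
  hand: [0.4,0.4,0.4]

```text
clock: 34.07
eef_pos: [0.4239, 0.1431, 0.1815]
tool_rot: [0.161, 0.987, 0.0, 0.0]
ft_force: [0.4, -0.3, -1.4]
grip_width: 0.0607
```

```bash
python3 tilt.py; python3 -c "
from rk import *
go(263,0,128,161.1)"
```

```text
t 34.07 radial mm 264.7 lat -0.7 z 181.5 xang 161.46 F [ 0.43 -0.27 -1.44] w 0.0607
n 2602 range [-30.67 -23.98  -0.08] [32.31 24.   21.37]
face n(tool) [-0.01 -0.   -1.  ] inl 2120 angle of n from up, deg -0.46021818675116455
roll centre in tool mm (if hub face seen is the +x one) [-0.42 -0.   -7.12]
t 34.12 radial mm 264.5 lat -0.5 z 181.4 xang 161.42 F [-0.13 -0.25 -0.02] w 0.0613
shift cm [-0.15 -0.05  5.34] turn 0.006
```

Request:
arm_command:
  translation:
    - [0,0,3]
    - [0,0,5]
    - [0,0,5]
    - [0,0,5]
    - [0,0,5]
  turn: [0,0,0,0,0]
  hand: [0.4,0.4,0.4,0.4,0.4]

```text
clock: 34.53
eef_pos: [0.4245, 0.1435, 0.1321]
tool_rot: [0.161, 0.987, 0.0, 0.001]
ft_force: [1.3, -1.0, -1.0]
grip_width: 0.0608
```

Request:
arm_command:
  translation:
    - [0,0,1.7]
    - [0.1,0,2.3]
    - [0.1,0,2.8]
    - [0,0,3.3]
    - [-0.1,0,3.7]
  turn: [0,0,0,0,0]
  hand: [0.4,0.4,0.4,0.4,0.4]

```text
clock: 34.95
eef_pos: [0.4242, 0.1459, 0.0974]
tool_rot: [0.16, 0.987, 0.003, -0.0]
ft_force: [-12.1, 4.8, 19.7]
grip_width: 0.0608
```

Request:
arm_command:
  translation:
    - [-0.2,0,0.4]
    - [-0.4,0,0.8]
    - [-0.7,0,1.1]
    - [-1.0,0,1.4]
    - [-1.2,0,1.6]
  turn: [0,0,0,0,0]
  hand: [0.4,0.4,0.4,0.4,0.4]

```text
clock: 35.37
eef_pos: [0.4308, 0.1432, 0.0809]
tool_rot: [0.159, 0.987, 0.004, -0.005]
ft_force: [-24.0, 8.7, 26.4]
grip_width: 0.0608
```

```bash
python3 tilt.py
```

```text
t 35.37 radial mm 258.1 lat -3.0 z 80.9 xang 161.72 F [-23.98   8.7   26.37] w 0.0608
n 3102 range [-29.69 -24.   -31.04] [28.59 24.   19.55]
face n(tool) [ 0.79  0.02 -0.61] inl 2569 angle of n from up, deg 52.51998415449453
roll centre in tool mm (if hub face seen is the +x one) [2.41 0.03 0.83]
```

Request:
arm_command:
  translation:
    - [-0.4,0.1,0.2]
    - [-0.8,0.1,0.3]
    - [-1.2,0.1,0.4]
    - [-1.5,0.1,0.5]
    - [-1.5,0.1,0.5]
  turn: [0,0,0,0,0]
  hand: [0.4,0.4,0.4,0.4,0.4]

```text
clock: 35.83
eef_pos: [0.4418, 0.1387, 0.0731]
tool_rot: [0.159, 0.987, 0.002, -0.009]
ft_force: [-22.1, 9.9, 13.4]
grip_width: 0.0607
```

```bash
python3 tilt.py
```

```text
t 35.83 radial mm 246.2 lat -2.4 z 73.1 xang 161.73 F [-22.1    9.92  13.4 ] w 0.0607
n 3237 range [-16.59 -23.99 -35.32] [28.74 23.97 25.53]
face n(tool) [ 0.94  0.02 -0.33] inl 2303 angle of n from up, deg 70.83718138934786
roll centre in tool mm (if hub face seen is the +x one) [ 9.41  0.23 -1.45]
```

Request:
arm_command:
  translation:
    - [2,0,0]
    - [3,0,-4]
    - [3,0,-8]
    - [3,0,-12]
    - [3,0,-12]
  turn: [0,0,0,-0.1,-0.2]
  hand: [0.4,0.4,0.4,0.4,0.4]

```text
clock: 36.3
eef_pos: [0.4269, 0.1475, 0.2024]
tool_rot: [0.058, 0.998, 0.003, 0.008]
ft_force: [0.9, 0.4, 0.8]
grip_width: 0.0609
```

Request:
arm_command:
  translation:
    - [0,0,0]
    - [0,0,0]
    - [0,0,0]
    - [0,0,0]
    - [0,0,0]
  turn: [-0.12,-0.24,-0.36,-0.48,-0.6]
  hand: [0.4,0.4,0.4,0.4,0.4]

```text
clock: 36.72
eef_pos: [0.4226, 0.1458, 0.1946]
tool_rot: [-0.239, 0.971, 0.0, 0.001]
ft_force: [-0.7, -0.0, 0.1]
grip_width: 0.0608
```

Request:
arm_command:
  translation:
    - [0,0,0]
    - [0,0,0]
    - [0,0,0]
    - [0,0,0]
    - [0,0,0]
  turn: [-0.12,-0.24,-0.36,-0.48,-0.6]
  hand: [0.4,0.4,0.4,0.4,0.4]

```text
clock: 37.13
eef_pos: [0.4226, 0.1457, 0.1945]
tool_rot: [-0.516, 0.857, -0.0, 0.001]
ft_force: [-0.5, 0.6, -0.9]
grip_width: 0.0612
```

Request:
arm_command:
  translation:
    - [0,0,0]
    - [0,0,0]
    - [0,0,0]
    - [0,0,0]
    - [0,0,0]
  turn: [-0.12,-0.24,-0.36,-0.48,-0.6]
  hand: [0.4,0.4,0.4,0.4,0.4]

```text
clock: 37.55
eef_pos: [0.4227, 0.1457, 0.1945]
tool_rot: [0.746, -0.666, 0.001, -0.001]
ft_force: [0.1, -0.3, -0.9]
grip_width: 0.061
```

Request:
arm_command:
  translation:
    - [0,0,0]
    - [0,0,0]
    - [0,0,0]
    - [0,0,0]
    - [0,0,0]
  turn: [-0.12,-0.24,-0.36,-0.48,-0.6]
  hand: [0.4,0.4,0.4,0.4,0.4]

```text
clock: 37.97
eef_pos: [0.4226, 0.1458, 0.1945]
tool_rot: [0.909, -0.416, 0.001, -0.001]
ft_force: [0.0, -0.2, -0.7]
grip_width: 0.0609
```

Request:
arm_command:
  translation:
    - [0,0,0]
    - [0,0,0]
    - [0,0,0]
    - [0,0,0]
    - [0,0,0]
  turn: [-0.12,-0.24,-0.36,-0.48,-0.54]
  hand: [0.4,0.4,0.4,0.4,0.4]

```text
clock: 38.38
eef_pos: [0.4226, 0.1457, 0.1945]
tool_rot: [0.987, -0.159, 0.001, -0.0]
ft_force: [0.2, -0.6, -0.6]
grip_width: 0.061
```

```bash
python3 tilt.py; python3 -c "
from rk import *
go(182,-1,118,-18.9)"
```

```text
t 38.38 radial mm 266.7 lat -2.8 z 194.5 xang -18.27 F [ 0.16 -0.6  -0.64] w 0.061
n 3295 range [-10.73 -23.98 -35.53] [31.24 23.97 23.13]
face n(tool) [ 0.92  0.02 -0.4 ] inl 2453 angle of n from up, deg 66.34027542557241
roll centre in tool mm (if hub face seen is the +x one) [10.25  0.22 -1.98]
t 38.43 radial mm 266.7 lat -2.8 z 194.4 xang -18.27 F [-0.17  0.33 -1.2 ] w 0.0609
shift cm [8.45 0.28 7.66] turn 0.011
```

Request:
arm_command:
  translation:
    - [4,0.2,0]
    - [8,0.2,1]
    - [8.4,0.2,4]
    - [8.4,0.2,7]
    - [8.4,0.2,7]
  turn: [0.01,0.01,0.01,0.01,0.01]
  hand: [0.4,0.4,0.4,0.4,0.4]

```text
clock: 38.85
eef_pos: [0.4992, 0.1166, 0.1199]
tool_rot: [0.986, -0.167, -0.003, 0.001]
ft_force: [-1.1, -0.5, -2.2]
grip_width: 0.0608
```

Request:
arm_command:
  translation:
    - [0,0,0]
    - [0,0,0]
    - [0,0,0]
  turn: [0,0,0]
  hand: [0.4,0.4,0.4]

```text
clock: 39.1
eef_pos: [0.5022, 0.1174, 0.1248]
tool_rot: [0.986, -0.166, 0.001, -0.0]
ft_force: [-0.1, 0.4, -0.1]
grip_width: 0.061
```

```bash
python3 tilt.py; python3 -c "
from rk import *
go(181,-0.5,101,-18.9)
go(174,-0.5,82,-18.9)"
```

```text
t 39.1 radial mm 182.2 lat -1.8 z 124.8 xang -19.13 F [-0.14  0.39 -0.12] w 0.061
n 3961 range [-13.85 -23.99 -37.9 ] [44.84 24.   34.28]
face n(tool) [ 0.85  0.01 -0.52] inl 2835 angle of n from up, deg 58.578271110891976
roll centre in tool mm (if hub face seen is the +x one) [10.25  0.11 -4.67]
t 39.15 radial mm 182.3 lat -1.8 z 124.7 xang -19.12 F [-0.63 -0.31 -0.28] w 0.0609
shift cm [0.12 0.13 2.37] turn -0.004
t 39.15 radial mm 182.3 lat -1.8 z 124.7 xang -19.12 F [-0.63 -0.31 -0.28] w 0.0609
shift cm [0.82 0.13 4.28] turn -0.004
```

```bash
sed -i 's/^k=.*/k=(np.linalg.norm(Q-[6,0,-3],axis=1)<36)\&(Q[:,2]<8)\&(abs(Q[:,1])<24)\&(h[:,0]>18)\&(h[:,0]<36)\&(h[:,1]>120)/' tilt.py; python3 tilt.py
python3 - <<'E'
from h import *
a,_,j=shot('side');im,_,_=shot('wrist')
p=proj(j,[.53,.1,.1])[0].astype(int)
cr=cv2.resize(a[p[0]-60:p[0]+60,p[1]-80:p[1]+80],(400,300),interpolation=cv2.INTER_CUBIC)
cv2.imwrite('pics/t3.png',np.hstack([cr,cv2.resize(im,(400,300))])[:,:,::-1])
E
```

```text
t 39.15 radial mm 182.3 lat -1.8 z 124.7 xang -19.12 F [-0.63 -0.31 -0.28] w 0.0609
n 3177 range [-13.99 -23.99 -37.72] [30.   23.98  7.99]
face n(tool) [ 0.85  0.01 -0.52] inl 2453 angle of n from up, deg 58.37926025412321
roll centre in tool mm (if hub face seen is the +x one) [10.14  0.11 -5.01]
```

View pics/t3.png

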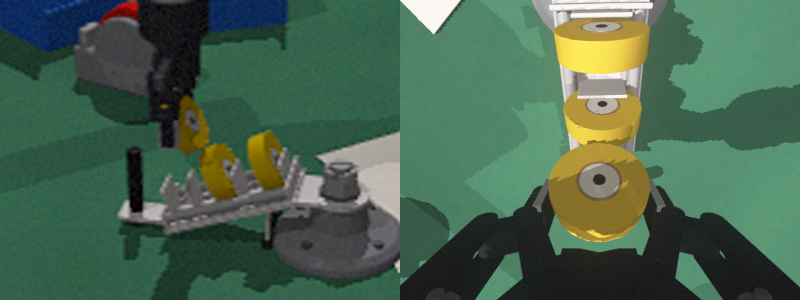

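Request:
arm_command:
  translation:
    - [-1,0.1,-3]
    - [-2,0.1,-6]
    - [-6,0.1,-6.5]
    - [-10,0.1,-6.5]
    - [-10.3,0.1,-6.5]
  turn: [0,0,0,0,0]
  hand: [0.4,0.4,0.4,0.4,0.4]

```text
clock: 39.72
eef_pos: [0.3973, 0.1503, 0.1883]
tool_rot: [0.986, -0.165, -0.002, 0.0]
ft_force: [-0.8, 0.9, -1.3]
grip_width: 0.0611
```

Request:
arm_command:
  translation:
    - [0,0,0]
    - [0,0,3]
    - [0,0,6]
    - [0,0,8]
    - [0,0,8]
  turn: [0,0,0,0,0]
  hand: [0.4,0.4,0.4,0.4,0.4]

```text
clock: 40.13
eef_pos: [0.4015, 0.1487, 0.1046]
tool_rot: [0.986, -0.166, -0.003, 0.002]
ft_force: [0.6, 0.2, -0.4]
grip_width: 0.0609
```

```bash
python3 tilt.py; python3 -c "
from rk import *
go(266,0,97,-18.9)"
```

```text
t 40.13 radial mm 287.7 lat 1.2 z 104.6 xang -19.14 F [ 0.56  0.16 -0.41] w 0.0609
n 3061 range [-15.39 -24.   -35.68] [27.72 23.98  7.98]
face n(tool) [ 0.85  0.01 -0.52] inl 2403 angle of n from up, deg 58.5842542592095
roll centre in tool mm (if hub face seen is the +x one) [ 9.1   0.11 -2.93]
t 40.18 radial mm 286.7 lat 0.4 z 106.6 xang -19.14 F [-0.02  0.38 -0.44] w 0.0607
shift cm [ 2.07 -0.05  0.95] turn -0.004
```

Request:
arm_command:
  translation:
    - [0.3,0,0.8]
    - [0.8,0,0.8]
    - [1.3,0,0.8]
    - [1.8,0,0.8]
    - [2.3,0,0.8]
  turn: [0,0,0,0,0]
  hand: [0.4,0.4,0.4,0.4,0.4]

```text
clock: 40.6
eef_pos: [0.4168, 0.1454, 0.1006]
tool_rot: [0.986, -0.165, -0.01, -0.003]
ft_force: [-30.0, 13.9, 18.1]
grip_width: 0.0608
```

Request:
arm_command:
  translation:
    - [0.3,0,0]
    - [0.3,0,0]
  turn: [0,0]
  hand: [0.4,0.4]

```text
clock: 40.77
eef_pos: [0.417, 0.1442, 0.0993]
tool_rot: [0.986, -0.164, -0.012, -0.003]
ft_force: [-27.6, 12.0, 12.7]
grip_width: 0.0611
```

```bash
python3 tilt.py
```

```text
t 40.77 radial mm 271.5 lat 0.5 z 99.3 xang -18.9 F [-27.55  12.    12.71] w 0.0611
n 3170 range [-13.7  -24.   -37.95] [34.71 23.97  8.  ]
face n(tool) [ 0.87  0.02 -0.49] inl 2417 angle of n from up, deg 60.47563779063093
roll centre in tool mm (if hub face seen is the +x one) [ 9.99  0.18 -5.11]
```

Request:
arm_command:
  translation:
    - [0.3,0,0]
    - [0.6,0,0]
    - [0.9,0,0]
    - [0.9,0,0]
  turn: [0,0,0,0]
  hand: [0.4,0.4,0.4,0.4]

```text
clock: 41.15
eef_pos: [0.4174, 0.1428, 0.0989]
tool_rot: [0.986, -0.163, -0.021, -0.003]
ft_force: [-47.2, 17.9, 31.2]
grip_width: 0.0608
```

```bash
python3 tilt.py
```

```text
t 41.15 radial mm 270.7 lat 1.7 z 98.9 xang -18.77 F [-47.21  17.87  31.21] w 0.0608
n 3167 range [-13.75 -24.   -37.89] [34.76 24.    7.98]
face n(tool) [ 0.87  0.01 -0.49] inl 2424 angle of n from up, deg 60.57120062126061
roll centre in tool mm (if hub face seen is the +x one) [ 9.89  0.12 -4.91]
```

Request:
arm_command:
  translation:
    - [-2.6,0,0]
    - [-3,0,1]
    - [-3,0,2.2]
    - [-3,0,2.2]
    - [-2.4,0,2.2]
  turn: [0,0,0,0,0]
  hand: [0.4,0.4,0.4,0.4,0.4]

```text
clock: 41.62
eef_pos: [0.4137, 0.1464, 0.0786]
tool_rot: [0.986, -0.166, -0.0, 0.0]
ft_force: [-0.2, 0.1, -1.0]
grip_width: 0.0612
```

Request:
arm_command:
  translation:
    - [0.5,0,-0.1]
    - [1.0,0,-0.5]
    - [1.3,0,-1.0]
    - [1.6,0,-1.5]
    - [1.9,0,-2.0]
  turn: [0,0,0,0,0]
  hand: [0.4,0.4,0.4,0.4,0.4]

```text
clock: 42.03
eef_pos: [0.4225, 0.1402, 0.0945]
tool_rot: [0.986, -0.165, -0.011, 0.001]
ft_force: [-14.5, 5.5, -11.2]
grip_width: 0.0612
```

```bash
python3 tilt.py
```

```text
t 42.03 radial mm 264.9 lat 2.5 z 94.5 xang -19.05 F [-14.48   5.51 -11.2 ] w 0.0612
n 2766 range [-12.17 -23.99 -35.32] [29.13 23.96  8.  ]
face n(tool) [ 0.95  0.02 -0.32] inl 1830 angle of n from up, deg 71.3801479667629
roll centre in tool mm (if hub face seen is the +x one) [ 6.59  0.15 -1.54]
```

Request:
arm_command:
  translation:
    - [0.2,0,-0.3]
    - [0.3,0,-0.5]
    - [-2,0,-0.5]
    - [-2,0,-4]
    - [-2,0,-8]
  turn: [0,0,0,0,0]
  hand: [0.4,0.4,0.4,0.4,0.4]

```text
clock: 42.5
eef_pos: [0.4093, 0.1451, 0.1761]
tool_rot: [0.986, -0.166, -0.004, 0.003]
ft_force: [1.9, 0.8, -0.5]
grip_width: 0.061
```

Request:
arm_command:
  translation:
    - [0,0,0]
    - [0,0,0]
    - [0,0,0]
  turn: [0,0,0]
  hand: [0.4,0.4,0.4]

```text
clock: 42.75
eef_pos: [0.4141, 0.1466, 0.179]
tool_rot: [0.986, -0.166, 0.001, -0.001]
ft_force: [0.1, 0.2, -1.5]
grip_width: 0.0608
```

```bash
python3 tilt.py; python3 -c "
from rk import *
go(181,-0.5,150,-18.9)"
```

```text
t 42.75 radial mm 275.0 lat -0.9 z 179.0 xang -19.15 F [ 0.09  0.18 -1.52] w 0.0608
n 2848 range [-11.57 -23.99 -37.2 ] [22.82 24.    7.97]
face n(tool) [ 0.94  0.01 -0.34] inl 1956 angle of n from up, deg 70.14214224690252
roll centre in tool mm (if hub face seen is the +x one) [ 7.79  0.06 -3.52]
t 42.8 radial mm 275.7 lat -0.3 z 178.0 xang -19.15 F [-0.06 -0.06 -0.58] w 0.0607
shift cm [ 9.47 -0.06  2.81] turn -0.004
```

Request:
arm_command:
  translation:
    - [4,0,0]
    - [7.5,0,0]
    - [8.5,0,2]
    - [8.5,0,4]
    - [8.5,0,5]
  turn: [0,0,0,0,0]
  hand: [0.4,0.4,0.4,0.4,0.4]

```text
clock: 43.22
eef_pos: [0.4919, 0.1177, 0.1244]
tool_rot: [0.986, -0.167, -0.003, 0.001]
ft_force: [-0.3, -0.0, -0.7]
grip_width: 0.0613
```

Request:
arm_command:
  translation:
    - [0,0,0.3]
    - [0,0,0.3]
    - [0,0,0.3]
    - [0,0,0.3]
  turn: [0,0,0,0]
  hand: [0.4,0.4,0.4,0.4]

```text
clock: 43.55
eef_pos: [0.4935, 0.1192, 0.1261]
tool_rot: [0.986, -0.166, 0.001, -0.0]
ft_force: [0.6, 0.3, -0.4]
grip_width: 0.0611
```

```bash
python3 tilt.py; python3 -c "
from rk import *
go(179,-0.5,99.5,-18.9)
go(172,-0.5,80,-18.9)"
```

```text
t 43.55 radial mm 191.0 lat -0.7 z 126.1 xang -19.07 F [ 0.64  0.27 -0.39] w 0.0611
n 2788 range [-12.44 -23.99 -36.25] [21.47 23.99  7.99]
face n(tool) [ 0.94  0.   -0.34] inl 1895 angle of n from up, deg 70.2231173943679
roll centre in tool mm (if hub face seen is the +x one) [ 6.87  0.02 -2.5 ]
t 43.6 radial mm 190.9 lat -0.8 z 126.3 xang -19.07 F [-0.2   0.18 -0.72] w 0.061
shift cm [1.18 0.03 2.68] turn -0.003
t 43.6 radial mm 190.9 lat -0.8 z 126.3 xang -19.07 F [-0.2   0.18 -0.72] w 0.061
shift cm [1.88 0.03 4.63] turn -0.003
```

Descend along the slot in small steps.

Request:
arm_command:
  translation:
    - [0.4,0,0.9]
    - [0.8,0,1.8]
    - [1.2,0,2.7]
    - [1.2,0,2.7]
    - [1.2,0,2.7]
  turn: [0,0,0,0,0]
  hand: [0.4,0.4,0.4,0.4,0.4]

```text
clock: 44.02
eef_pos: [0.5038, 0.1146, 0.0969]
tool_rot: [0.986, -0.166, -0.001, 0.0]
ft_force: [0.3, 0.3, -0.8]
grip_width: 0.0611
```

Request:
arm_command:
  translation:
    - [0.2,0,0.5]
    - [0.4,0,1.0]
    - [0.6,0,1.5]
    - [0.7,0,1.9]
    - [0.7,0,1.9]
  turn: [0,0,0,0,0]
  hand: [0.4,0.4,0.4,0.4,0.4]

```text
clock: 44.43
eef_pos: [0.5125, 0.1125, 0.0788]
tool_rot: [0.986, -0.166, 0.001, 0.0]
ft_force: [4.1, -0.7, -1.7]
grip_width: 0.061
```

```bash
python3 tilt.py; python3 -c "
from rk import *
go(165.2,-0.5,61.9,-18.9)"
```

```text
t 44.43 radial mm 170.8 lat -0.5 z 78.8 xang -19.11 F [ 4.15 -0.71 -1.69] w 0.061
n 3586 range [-12.39 -23.99 -35.97] [40.59 24.    1.46]
face n(tool) [ 0.94  0.01 -0.35] inl 1552 angle of n from up, deg 69.48168725320176
roll centre in tool mm (if hub face seen is the +x one) [ 7.12  0.05 -2.42]
t 44.48 radial mm 170.9 lat -0.4 z 79.0 xang -19.12 F [ 3.96 -1.52 -1.48] w 0.0607
shift cm [ 0.57 -0.01  1.71] turn -0.004
```

Request:
arm_command:
  translation:
    - [0.2,0,0.5]
    - [0.4,0,1.0]
    - [0.6,0,1.5]
    - [0.6,0,1.7]
    - [0.6,0,1.7]
  turn: [0,0,0,0,0]
  hand: [0.4,0.4,0.4,0.4,0.4]

```text
clock: 44.9
eef_pos: [0.5176, 0.1122, 0.0658]
tool_rot: [0.986, -0.166, 0.001, -0.002]
ft_force: [-6.2, -0.1, 26.2]
grip_width: 0.0605
```

```bash
python3 -c "
from rk import *
go(165.2,-0.5,61.9,-18.9)"
```

```text
t 44.9 radial mm 166.0 lat -1.8 z 65.8 xang -19.06 F [-6.16 -0.06 26.17] w 0.0605
shift cm [0.08 0.13 0.39] turn -0.003
```

Request:
arm_command:
  translation:
    - [0,0,-0.3]
    - [0,0,-0.3]
    - [0,0,-0.3]
    - [0,0,-0.3]
    - [0,0,-0.3]
  turn: [0,0,0,0,0]
  hand: [0.4,0.2,0.1,0,0]

```text
clock: 45.32
eef_pos: [0.5157, 0.1105, 0.064]
tool_rot: [0.986, -0.166, -0.001, 0.0]
ft_force: [-0.3, 0.1, 0.1]
grip_width: 0.0854
```

Request:
arm_command:
  translation:
    - [0,0,-4]
    - [0,0,-8]
    - [0,0,-12]
    - [-3,0,-15]
    - [-5,0,-15]
  turn: [0,0,0,0,0]
  hand: [0,0,0,0,0]

```text
clock: 45.73
eef_pos: [0.4722, 0.1281, 0.221]
tool_rot: [0.986, -0.166, 0.005, -0.002]
ft_force: [-0.1, 1.0, 0.4]
grip_width: 0.0851
```

Request:
arm_command:
  translation:
    - [0,0,0]
    - [0,0,0]
    - [0,0,0]
  turn: [0,0,0]
  hand: [0,0,0]

```text
clock: 45.98
eef_pos: [0.4693, 0.1269, 0.2142]
tool_rot: [0.986, -0.166, -0.001, 0.0]
ft_force: [-0.1, -0.4, 0.5]
grip_width: 0.0854
```

```bash
python3 seat.py s3.png
```

```text
t 45.98 radial mm 216.4 lat -0.2 z 214.2 xang -19.09 F [-0.12 -0.37  0.51] w 0.0854
slot 1 n 1081 x' span [-12.77   9.33] y mid 1.8872515078571617 top z' (32 expected) 33.31710317610751
slot 3 n 849 x' span [-12.85   9.15] y mid 3.3129715613796975 top z' (32 expected) 33.42793537807616
slot 4 n 609 x' span [-10.63  12.84] y mid 4.1922636302423495 top z' (32 expected) 32.80790822811256
```

View pics/s3.png

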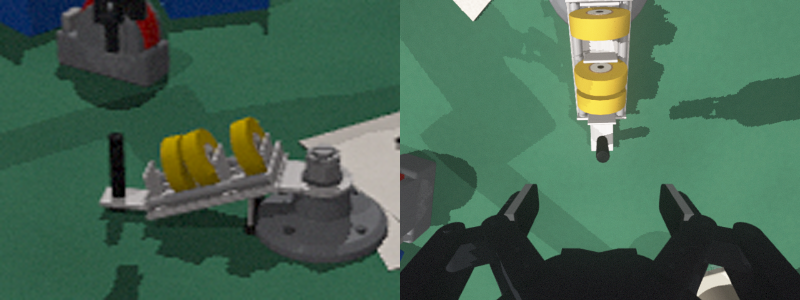

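```bash
cat > post.py <<'E'
from rk import *
o,m,e=rel(); im,d,i=shot('wrist')
T=np.linalg.inv(np.array(i['world_to_cam'])); rr,cc=np.mgrid[0:480,0:640]; px=np.c_[rr.ravel(),cc.ravel()]
P=(ray(i,px)*d.reshape(-1,1))@T[:3,:3].T+T[:3,3]; v=P[:,:2]-S; r=np.hypot(*v.T)*1e3
h=im.reshape(-1,3).max(1)
k=(P[:,2]>.089)&(P[:,2]<.099)&(r>210)&(r<252)&(h<90); c=P[k].mean(0)
a=np.degrees(np.arctan2(c[1]-S[1],c[0]-S[0])); print('post',c*1e3,'n',k.sum(),'r',np.hypot(*(c[:2]-S))*1e3,'angle',a,'tool cm',m.T@(c-e)*100)
E
python3 post.py
```

```text
t 46.08 radial mm 216.1 lat -0.1 z 213.9 xang -19.13 F [-0.63 -0.21 -0.17] w 0.0853
post [454.54 125.79  93.65] n 362 r 230.08132953713184 angle 162.52591003621845 tool cm [-1.37  0.57 12.03]
```

Request:
arm_command:
  translation:
    - [-1.4,0.6,3]
    - [-1.4,0.6,6]
    - [-1.4,0.6,9]
    - [-1.4,0.6,12]
    - [-1.4,0.6,13.5]
  turn: [-0.03,-0.03,-0.03,-0.03,-0.03]
  hand: [0,0,0,0,0]

```text
clock: 46.55
eef_pos: [0.4521, 0.125, 0.0761]
tool_rot: [0.988, -0.151, -0.003, 0.001]
ft_force: [0.6, 0.9, 0.1]
grip_width: 0.0857
```

Request:
arm_command:
  translation:
    - [0,0,0]
    - [0,0,0]
    - [0,0,0]
    - [0,0,0]
    - [0,0,0]
  turn: [0,0,0,0,0]
  hand: [0.2,0.4,0.6,0.6,0.6]

```text
clock: 46.97
eef_pos: [0.4556, 0.1263, 0.0815]
tool_rot: [0.989, -0.151, 0.001, -0.001]
ft_force: [0.0, 0.0, -0.3]
grip_width: 0.0342
```

```bash
cat > arc.py <<'E'
from rk import *
o,m,e=rel(); v=e[:2]-S; print('TCP about stud: r',np.hypot(*v)*1e3,'angle',np.degrees(np.arctan2(v[1],v[0])))
E
python3 arc.py
```

```text
t 46.97 radial mm 229.2 lat 4.9 z 81.5 xang -17.39 F [ 0.01  0.   -0.34] w 0.0342
TCP about stud: r 229.21028134998994 angle 162.32555067316235
```

Request:
arm_command:
  translation:
    - [0.02,-0.9,0.3]
    - [0.07,-1.85,0.3]
    - [0.17,-2.8,0.3]
    - [0.29,-3.7,0.3]
    - [0.46,-4.6,0.3]
  turn: [0.04,0.08,0.12,0.16,0.2]
  hand: [0.6,0.6,0.6,0.6,0.6]

```text
clock: 47.38
eef_pos: [0.4729, 0.1678, 0.078]
tool_rot: [0.968, -0.25, 0.001, 0.001]
ft_force: [0.3, -4.2, 0.8]
grip_width: 0.0342
```

Request:
arm_command:
  translation:
    - [0.02,-0.9,0]
    - [0.07,-1.85,0]
    - [0.17,-2.8,0]
    - [0.29,-3.7,0]
    - [0.46,-4.6,0]
  turn: [0.04,0.08,0.12,0.16,0.2]
  hand: [0.6,0.6,0.6,0.6,0.6]

```text
clock: 47.8
eef_pos: [0.499, 0.2058, 0.078]
tool_rot: [0.938, -0.346, 0.001, 0.001]
ft_force: [-0.4, -3.7, 0.7]
grip_width: 0.0345
```

```bash
python3 arc.py
```

```text
t 47.8 radial mm 213.9 lat -84.4 z 78.0 xang -40.44 F [-0.39 -3.7   0.65] w 0.0345
TCP about stud: r 229.93753222618312 angle 139.56943750880217
```

Request:
arm_command:
  translation:
    - [0.02,-0.9,0]
    - [0.07,-1.85,0]
    - [0.17,-2.8,0]
    - [0.29,-3.7,0]
    - [0.46,-4.6,0]
  turn: [0.04,0.08,0.12,0.16,0.2]
  hand: [0.6,0.6,0.6,0.6,0.6]

```text
clock: 48.22
eef_pos: [0.532, 0.2378, 0.078]
tool_rot: [0.899, -0.438, 0.001, 0.001]
ft_force: [-1.1, -3.1, 1.7]
grip_width: 0.0342
```

Request:
arm_command:
  translation:
    - [0.02,-0.9,0]
    - [0.07,-1.85,0]
    - [0.17,-2.8,0]
    - [0.17,-2.8,0]
  turn: [0.04,0.08,0.12,0.12]
  hand: [0.6,0.6,0.6,0.6]

```text
clock: 48.55
eef_pos: [0.5565, 0.2553, 0.0781]
tool_rot: [0.872, -0.49, 0.001, -0.001]
ft_force: [-0.1, 0.3, -0.2]
grip_width: 0.034
```

```bash
python3 arc.py
```

```text
t 48.55 radial mm 175.5 lat -149.8 z 78.1 xang -58.68 F [-0.12  0.35 -0.19] w 0.034
TCP about stud: r 230.7200648414482 angle 120.60492592909863
```

Request:
arm_command:
  translation:
    - [0.01,-0.7,0]
    - [0.04,-1.4,0]
    - [0.09,-2.1,0]
    - [0.09,-2.1,0]
  turn: [0.03,0.06,0.09,0.09]
  hand: [0.6,0.6,0.6,0.6]

```text
clock: 48.88
eef_pos: [0.574, 0.2651, 0.0778]
tool_rot: [0.849, -0.528, 0.0, -0.001]
ft_force: [-0.8, -1.2, 0.2]
grip_width: 0.0342
```

```bash
python3 arc.py; python3 post.py
```

```text
t 48.88 radial mm 162.1 lat -164.8 z 77.8 xang -63.76 F [-0.82 -1.24  0.19] w 0.0342
TCP about stud: r 231.15249414619473 angle 115.64218659542699
t 48.88 radial mm 162.1 lat -164.8 z 77.8 xang -63.76 F [-0.82 -1.24  0.19] w 0.0342
post [571.81 259.43  93.57] n 2581 r 227.03413486500514 angle 116.75150953260216 tool cm [ 0.41  0.44 -1.58]
```

Request:
arm_command:
  translation:
    - [0.01,-0.7,0]
    - [0.04,-1.4,0]
    - [0.09,-2.1,0]
    - [0.09,-2.1,0]
  turn: [0.03,0.06,0.09,0.09]
  hand: [0.6,0.6,0.6,0.6]

```text
clock: 49.27
eef_pos: [0.5883, 0.2713, 0.077]
tool_rot: [0.825, -0.566, -0.003, 0.004]
ft_force: [-10.7, -5.6, 8.5]
grip_width: 0.0342
```

Request:
arm_command:
  translation:
    - [0.01,-0.7,0]
    - [0.04,-1.4,0]
    - [0.04,-1.4,0]
  turn: [0.03,0.06,0.06]
  hand: [0.6,0.6,0.6]

```text
clock: 49.52
eef_pos: [0.5888, 0.2704, 0.0763]
tool_rot: [0.807, -0.59, -0.01, 0.017]
ft_force: [-40.3, -17.6, 29.8]
grip_width: 0.0346
```

```bash
python3 arc.py
```

```text
t 49.52 radial mm 149.8 lat -174.6 z 76.3 xang -72.33 F [-40.28 -17.65  29.76] w 0.0346
TCP about stud: r 230.07790456090999 angle 111.72312834694546
```

Request:
arm_command:
  translation:
    - [0,0.8,0]
    - [0,1.5,0]
    - [0,2.1,0]
    - [0,2.1,0]
  turn: [0,0,0,0]
  hand: [0.6,0.6,0.6,0.6]

```text
clock: 49.85
eef_pos: [0.5851, 0.2717, 0.0778]
tool_rot: [0.807, -0.59, 0.0, -0.001]
ft_force: [-0.0, 0.6, 0.1]
grip_width: 0.0341
```

Request:
arm_command:
  translation:
    - [0,0,0]
    - [0,0,0]
    - [0,0,0]
    - [0,0,0]
  turn: [0,0,0,0]
  hand: [0.3,0,0,0]

```text
clock: 50.18
eef_pos: [0.5863, 0.2719, 0.077]
tool_rot: [0.807, -0.59, 0.0, -0.0]
ft_force: [0.3, -0.4, 0.2]
grip_width: 0.08
```

```bash
python3 arc.py; python3 st.py
```

```text
t 50.18 radial mm 152.6 lat -175.2 z 77.0 xang -72.38 F [ 0.28 -0.45  0.17] w 0.08
TCP about stud: r 232.3713383457335 angle 112.16484552794675
50.1833 [0.5863 0.2719 0.077 ] x ang -72.3751240914823 y ang -162.37512819758146 j [ 0.4342  0.6364  0.1682  1.102   0.     -1.4442] F [ 0.2803 -0.4489  0.1659] M [0.0939 0.0045 0.0376] w 0.0800017083468911
```

Lift straight up and back off a little, then check everything.

Request:
arm_command:
  translation:
    - [0,0,-3]
    - [0,0,-6]
    - [0,0,-10]
    - [-2,0,-14]
    - [-4,0,-15]
  turn: [0,0,0,0,0]
  hand: [0,0,0,0,0]

```text
clock: 50.6
eef_pos: [0.5766, 0.31, 0.2342]
tool_rot: [0.806, -0.592, 0.002, -0.005]
ft_force: [1.8, 1.1, 0.6]
grip_width: 0.0856
```

Request:
arm_command:
  translation:
    - [0,0,0]
    - [0,0,0]
    - [0,0,0]
  turn: [0,0,0]
  hand: [0,0,0]

```text
clock: 50.85
eef_pos: [0.5734, 0.3094, 0.2257]
tool_rot: [0.807, -0.59, -0.0, 0.001]
ft_force: [-0.2, 0.0, -1.0]
grip_width: 0.0853
```

```bash
python3 post.py; sed 's/161.1/113.2/' rk.py > rk2.py; A=$(python3 post.py | grep -o 'angle [0-9.]*' | cut -d' ' -f2); echo $A; sed -i "s/113.2/$A/" rk2.py; sed 's/from rk /from rk2 /; s/\[.55,.1,.08\]/[.62,.17,.08]/' seat.py > seat2.py; python3 seat2.py f1.png
```

```text
t 50.85 radial mm 177.1 lat -206.4 z 225.7 xang -72.37 F [-0.25  0.01 -0.95] w 0.0853
post [580.4  267.79  93.76] n 377 r 230.9069430395815 angle 113.91348833836602 tool cm [ 4.16  0.56 13.2 ]
113.91572988105938
t 50.95 radial mm 271.2 lat -10.0 z 225.0 xang -72.43 F [ 0.38 -0.22 -0.73] w 0.0853
slot 3 n 865 x' span [-13.13  10.1 ] y mid 0.4811389935933974 top z' (32 expected) 33.76313922391363
slot 4 n 697 x' span [-10.72  13.08] y mid -0.1451206702136254 top z' (32 expected) 32.62388189384246
```

View pics/f1.png

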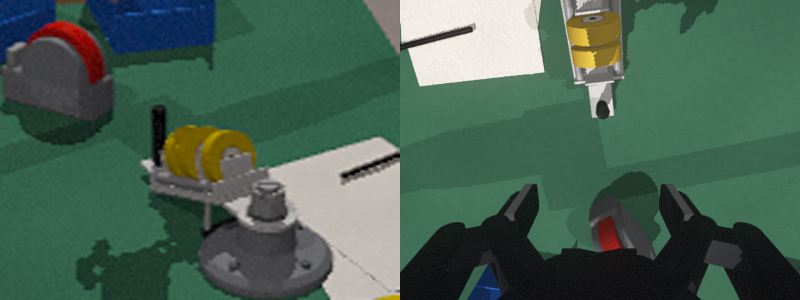

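Request:
arm_command:
  translation:
    - [4,0,0]
    - [8,0,0]
    - [12,0,0]
    - [16,0,0]
    - [18,0,0]
  turn: [0,0,0,0,0]
  hand: [0,0,0,0,0]

```text
clock: 51.47
eef_pos: [0.6289, 0.133, 0.2262]
tool_rot: [0.806, -0.592, 0.0, 0.001]
ft_force: [0.7, 1.0, -0.3]
grip_width: 0.0852
```

Request:
arm_command:
  translation:
    - [0,0,0]
    - [0,0,0]
    - [0,0,0]
  turn: [0,0,0]
  hand: [0,0,0]

```text
clock: 51.72
eef_pos: [0.6279, 0.1381, 0.2265]
tool_rot: [0.807, -0.591, -0.001, 0.0]
ft_force: [0.5, 0.6, -0.0]
grip_width: 0.0854
```

```bash
python3 seat2.py f2.png; python3 - <<'E'
from h import *
im,d,i=shot('wrist'); c=[.6745,.0567]
def top(z,w=25,n=400):
    g=np.linspace(-w,w,n)/1000
    P=np.array([[c[0]+u,c[1]-v,z] for v in g for u in g]); q=proj(i,P).astype(np.float32).reshape(n,n,2)
    return cv2.remap(im,q[...,1],q[...,0],cv2.INTER_CUBIC)[:,:,::-1]
u=top(.095).copy()
for k in range(6):
    a=np.radians(-5.8+60*k); cv2.line(u,(int(200+100*np.cos(a)),int(200-100*np.sin(a))),(int(200+160*np.cos(a)),int(200-160*np.sin(a))),(0,0,255),1)
f=cv2.imread('pics/f2.png')[:,400:]; f=cv2.copyMakeBorder(f,0,100,0,0,cv2.BORDER_CONSTANT)
cv2.imwrite('pics/f3.png',np.hstack([u,f]))
E
```

```text
t 51.72 radial mm 93.1 lat 9.2 z 226.5 xang -72.42 F [ 0.5   0.61 -0.03] w 0.0854
slot 1 n 779 x' span [-11.73   8.46] y mid 0.12233448108101186 top z' (32 expected) 33.0697417208319
slot 3 n 625 x' span [-12.36   9.39] y mid 0.21876673490396215 top z' (32 expected) 33.31284600628345
slot 4 n 304 x' span [-10.29   8.32] y mid 0.8539516002400553 top z' (32 expected) 32.10541987966469
```

View pics/f3.png

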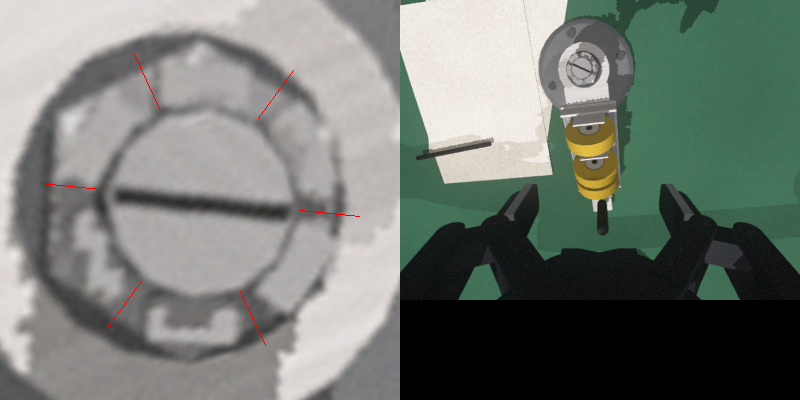

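```bash
python3 -c "
from workcell import *
print(job_done())"
```

```text
the job is handed in; nothing more can be done
None
```

The job is handed in, at about 52 s on the robot's clock. `job_done()` gives no verdict, so everything below rests on my own last checks.

- **Nut:** I turned it about 0.35 rad clockwise. After the swing, its slots lined up with the scribed line on the stud in the last picture, within a few degrees. An earlier look suggested it might be about 2° short, still inside the 0.08 rad (4.6°) tolerance.
- **Rolls:** Only three yellow rolls were on the bench. I tipped each one on edge against the post top and stood them in slots 1, 3 and 4. The last depth check showed each roll top 32 to 33 mm above its seated centre (32 expected) and each within 1 mm of the row's middle line.
- **Rack:** I pushed it round by the post until it stopped moving and the push force rose to about 50 N. The post turned 0.85 rad, which fits a start near 0.2 and the stop at 1.05. I read the stop from force and angle, not from the joint itself.
- **Other things:** I did not touch the stamp, dispenser, wide roll, or the pink and grey look-alikes. I did not re-measure where they stand.

Things that went wrong on the way:
- **First grasp:** The first grasp of the first roll failed; one finger rode up on it, so I opened and gripped it again.
- **Second roll:** It was knocked about 5 cm aside while the arm was elsewhere, so I measured it again before picking it.
- **Third roll:** It brushed the roll in slot 3 on approach and tipped back about 8°. I straightened it against the post, and both rolls checked as seated afterwards.

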